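# Offer up a hinge leaf to the jamb and hold it for the pin

## Task

Of the two loose hinge leaves on the bench, pick up the one with the single knuckle in the middle, bring it level to the leaf screwed on the jamb block and fit its knuckle into the gap between the two fixed knuckles so that all the holes line up for the pin. Do not knock it hard against the block, and leave the other leaf and the flanged bush where they are. Finish while still holding the leaf there in the gripper: still, level, holes in line, not leaning on the block.

Things in the scene. Friction and masses are not known exactly. Their poses are not given: they have to be found in the camera images.
- leaf_single_plate (a point): Loose steel hinge leaf with ONE knuckle in the middle of one edge, 0.22 kg or so. Plate 46 (x) x 60 (y) x 6 mm thick (z), lying flat, gripped across its 60 mm width. This point is the centre of the plate, half-way up (3 mm above its underside). x points from the plate to the knuckle, y along the knuckle's hole, z up.
- leaf_single_bore (a point): Centre of the hole in that leaf's knuckle, on its axis and mid-way along it: 38 mm in x and 9 mm in z from the plate's centre; axes as for the plate. The knuckle is a tube, 24 mm outside diameter, 14 mm hole, 28 mm long (y); its bottom is flush with the plate's underside, and a 28 mm wide tongue joins it to the plate.
- jamb_bore (a point): Mid-point of the gap between the two fixed knuckles, on their hole axis, 68 mm above the bench: where the loose knuckle's hole centre must come. x (level) points from the gap into the block, y along the hole axis, z up. Knuckles 24 mm diameter, 14 mm hole, 13 mm long each; gap 34 mm long, open above, below and towards -x.
- leaf_pair_plate (a point): The other loose leaf, with TWO knuckles at the ends of one edge and a gap between; plate 46 x 60 x 6 mm like the first. Centre of its plate, half-way up; x points to the knuckles. To be left alone.
- bush_mid (a point): Grey steel flanged bush (a cup with a wide rim), 78 mm diameter, 62 mm high, standing on the bench; its centre, half-way up. To be left alone.
- jamb_block: Fixed aluminium block carrying the fixed steel leaf; origin on the bench straight below jamb_bore, same axes. Block 52 (x) x 84 (y) x 56 mm high, front face 16 mm beyond the hole axis, foot 126 mm long in y; fixed leaf's underside 56 mm up. A pin is started in the +y knuckle, sticks out sideways by 44 mm and does not reach into the gap.
Mind the look-alikes: they are no part of the job. What is shaped like the part that bears leaf_single_plate but turquoise is not meant.

How it is judged:
By the outcome, as a careful person would: the job done as asked, in the order asked, and still so for the second after the job is handed in, while the arm keeps its last pose, push and grip.
It also fails if it takes over 45 s, if anything falls off the work surface, if the arm or the gripper's body presses on something with over 40 N, if the wrist force passes 120 N, or if a joint passes its speed limit or range.

## Robot

A 7-joint arm with a two-finger parallel gripper is mounted at the origin on the work surface; the furniture and walls round the work are solid. World frame = base frame: x ahead of the robot, y to its left, z up, the work surface at z = 0. Lengths are in m, angles in rad, forces in N, time in s.
With the tool pointing down it reaches from about 0.4 to 0.9 m from the base axis. Payload 5.5 kg.
Tool frame: the origin (TCP) lies between the finger pads; the fingertips stand 8 mm ahead of it and the grasp point (between the pads) lies 11 mm behind it; z points along the fingers, y is the direction in which the jaws open and shut (so a half turn about z gives the same grasp; the last joint's range is limited). The gripper opens to 92 mm and grips with 3 to 60 N. Pads are 19 mm wide; open, the fingers measure 130 mm over their backs; the gripper's body (75 mm by 190 mm) begins 47 mm behind the grasp point.
Start: joints at [1.46, 0.501, -0.427, 1.55, 0.221, 1.138, -0.21], TCP at [0.237, -0.605, 0.235] pointing down, gripper open.
Joint ranges: [-2.88, 2.88], [-0.31, 2.03], [-1.54, 1.56], [0.2, 2.42], [-1.41, 4.55], [0.19, 2.02], [-2.57, 2.57]. Speed limits (rad/s): [2.57, 2.57, 3.14, 3.14, 3.14, 3.14, 3.14].

## Interface

Orientations are given as a unit quaternion [w, x, y, z].
In Python, from station import bot gives the robot as it stands. The module is installed in compiled form; this text tells all that it offers.
- The arm moves only by the tool carry_out, never from a script. Its argument "targets" is text: rows parted by semicolons, each of 7 numbers parted by spaces: the closure, from -1 (fully open) to 1 (shut), so that 0 is half open, then the shift along the tool's x, y, z in m, then the turn, a rotation vector about the tool's x, y, z in degrees. In form: jaw x y z ax ay az; .... A call has 1 to 20 rows; each row shifts and turns the commanded pose from where the row before left it, along the tool's axes as they then stand; what a row does not reach is not made up. A row lasts 1/8 s, in which the tool goes at most 62.5 mm and 10.7 degrees, less where a joint would pass 70% of its speed; a pose out of reach is approached as far as the arm can. A call is refused whole if a number of a shift passes 0.0625 or a number of a turn 10.7, either way. A call with a gripper value outside its range is refused whole. The fingers move at their own pace and stop on an object; "grip_force" is the grip in N (left out, the last holds). Time passes only in rows, so rows that do not move let the fingers close. It gives the time, the measured TCP pose, the force and the opening at its end, in the units of the state.
- bot.sense(): the state, without advancing time (a new reading comes with each control period).
- bot.get_image(name): name is "scene" or "top"; returns a dict with "color" (420x560x3 uint8, blue, green, red), "intrinsics" (3x3 intrinsics, pixels), "pose" (4x4, takes a point from camera to world coordinates). Camera axes: x right, y down, z forward; pixel columns grow to the right and rows downward; lengths in m; the calibration is good to about 2 mm. A picture is of the moment at which its call begins. There is no depth.
- bot.job_done(): hands the job in, once; it reports no verdict.
The state is a dict: "time_s": time; "qpos": joint angles; "qvel": joint speeds; "tau": joint torques, N m; "eef_pos": TCP position; "orientation": TCP orientation; "ft_force": force on the tool from outside, world axes, zero at the start; "wrist_torque": the same for the moment, N m; "opening": finger opening in m.
Only numpy, scipy, OpenCV 4.12 (cv2) and the standard library are available. Lean on these libraries where they do the work, as an engineer would, in place of code of your own. Each camera call takes 0.05 s, during which the arm holds its last target.

## Working session

There is one attempt and no reset: what is moved stays moved. The work goes in short steps, Python scripts to look and compute and a tool call to move; the robot and the scene stay as the last step left them, time stands still between calls to the robot, and variables do not carry over. Pictures are saved under pics/ and viewed, and the job is handed in when it is done.

Besides the shell and the picture viewer there is one more tool, called after "Call:" in YAML: its name, and indented under it one key for each argument. carry_out: Moves the arm, as the interface text tells. Its arguments: {"type":"object","properties":{"targets":{"type":"string"},"grip_force":{"type":"number"}},"required":["targets"]}

```bash
mkdir -p pics; python3 - <<'E'
from station import bot
import cv2
s=bot.sense(); print({k:s[k] for k in('time_s','eef_pos','orientation','ft_force','opening')})
for n in('scene','top'):
    d=bot.get_image(n); cv2.imwrite(f'pics/{n}0.png',d['color']); print(n,d['intrinsics'],d['pose'])
E
```

```text
{'time_s': 0.0, 'eef_pos': array([ 0.23702809, -0.60452177,  0.23367368]), 'orientation': array([-9.38193869e-04,  9.82584911e-01,  1.85811690e-01, -1.66107446e-04]), 'ft_force': array([-0.39476667, -0.31341451, -0.88048286]), 'opening': 0.09189528194670951}
scene [[472.03850492   0.         279.53421471]
 [  0.         472.03850492 216.28577202]
 [  0.           0.           1.        ]] [[-0.65765744 -0.33123301  0.67658805 -0.22869378]
 [-0.75296237  0.26147492 -0.60388619  0.74417254]
 [ 0.02311623 -0.90659559 -0.42136692  0.52018897]
 [ 0.          0.          0.          1.        ]]
top [[502.95175807   0.         279.58390946]
 [  0.         502.95175807 204.89041483]
 [  0.           0.           1.        ]] [[ 0.00952846 -0.99236601  0.12295895  0.35763111]
 [-0.99974603 -0.01196557 -0.0190973   0.10853989]
 [ 0.02042278 -0.12274575 -0.99222799  1.42712624]
 [ 0.          0.          0.          1.        ]]
```

View pics/scene0.png

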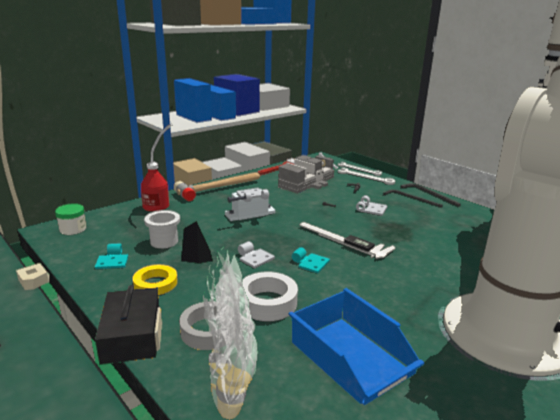

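View pics/top0.png

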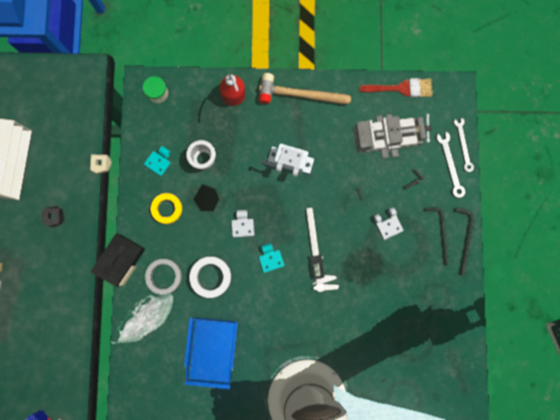

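Candidates in the top view: steel leaves at (243,224) and (389,224), turquoise leaves at (157,160) and (271,258). The jamb block is at (290,158). I'll enlarge crops to confirm which leaf is which.

```bash
python3 - <<'E'
import cv2,numpy as np
t=cv2.imread('pics/top0.png'); s=cv2.imread('pics/scene0.png')
def crop(im,x,y,w,h,k): return cv2.resize(im[y:y+h,x:x+w],None,fx=k,fy=k,interpolation=cv2.INTER_CUBIC)
a=crop(t,222,202,40,40,10);b=crop(t,369,204,40,40,10)
cv2.imwrite('pics/leaves.png',np.hstack([a,b]))
cv2.imwrite('pics/jamb_top.png',crop(t,242,128,80,60,10))
a=crop(s,230,235,50,40,8);b=crop(s,350,190,50,40,8)
cv2.imwrite('pics/leaves_s.png',np.hstack([a,b]))
cv2.imwrite('pics/jamb_s.png',crop(s,212,178,75,56,10))
E
```

```text
(no output)
```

View pics/leaves.png

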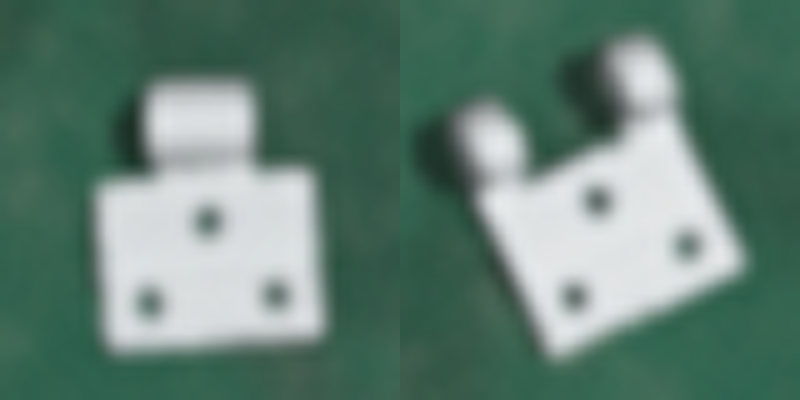

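View pics/jamb_top.png

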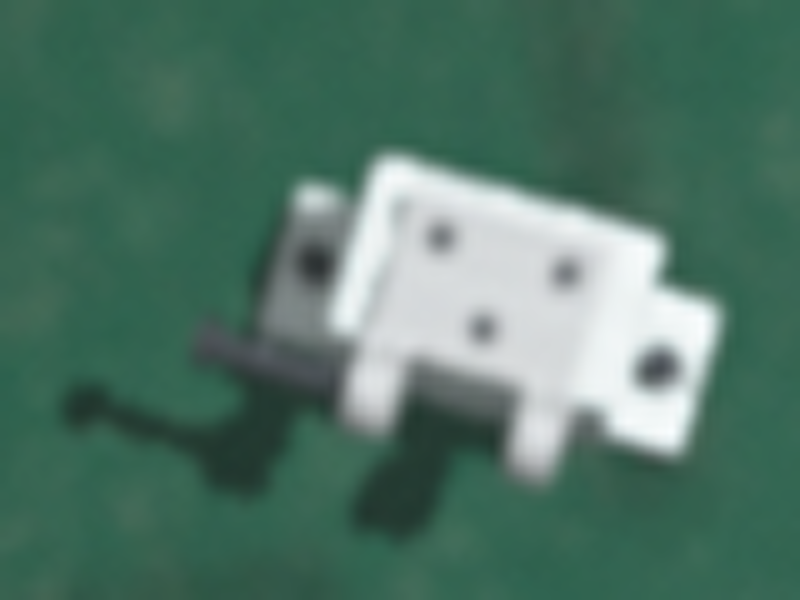

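View pics/leaves_s.png

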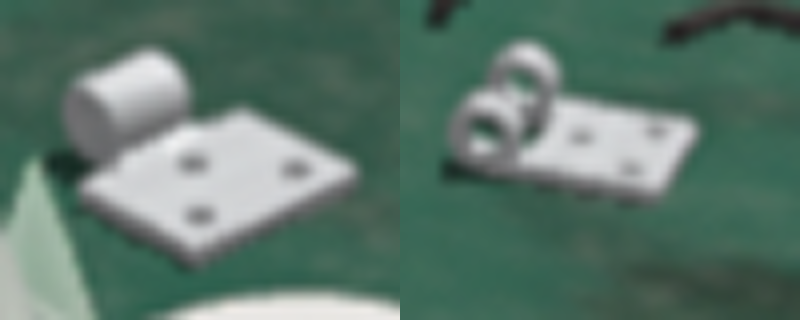

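View pics/jamb_s.png

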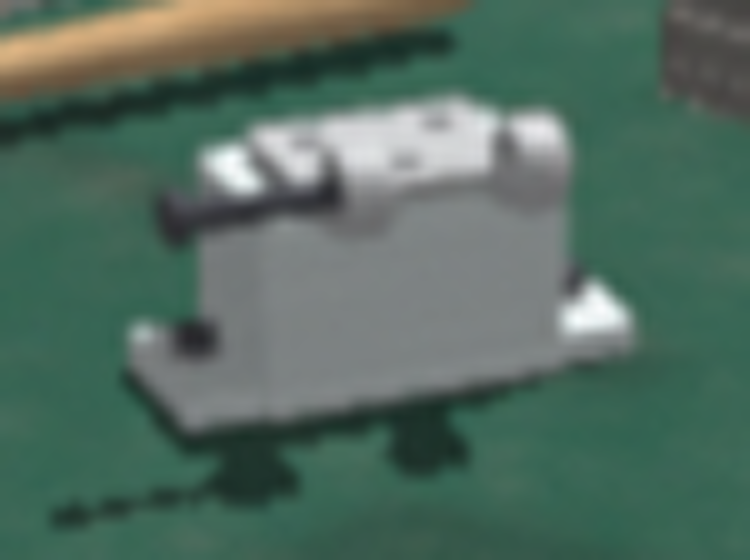

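Of the two steel leaves, (243,224) has one knuckle in the middle, so it is the one meant. (389,224) is the pair leaf, and the other two are turquoise decoys. Next I'll fit both poses from corners in the two views and check them with overlays.

```bash
cat > h.py <<'E'
import numpy as np,cv2
from scipy.optimize import least_squares
K={'scene':np.array([[472.0385,0,279.53421],[0,472.0385,216.28577],[0,0,1]]),'top':np.array([[502.95176,0,279.58391],[0,502.95176,204.89041],[0,0,1]])}
T={'scene':np.array([[-0.65765744,-0.33123301,0.67658805,-0.22869378],[-0.75296237,0.26147492,-0.60388619,0.74417254],[0.02311623,-0.90659559,-0.42136692,0.52018897],[0,0,0,1]]),
'top':np.array([[0.00952846,-0.99236601,0.12295895,0.35763111],[-0.99974603,-0.01196557,-0.0190973,0.10853989],[0.02042278,-0.12274575,-0.99222799,1.42712624],[0,0,0,1]])}
def proj(c,P):
    P=np.atleast_2d(P); q=(P-T[c][:3,3])@T[c][:3,:3]@K[c].T
    return q[:,:2]/q[:,2:]
def place(p,L):  # p=x,y,yaw,(z)
    L=np.atleast_2d(np.array(L,float)); c,s=np.cos(p[2]),np.sin(p[2])
    z=p[3] if len(p)>3 else 0
    return np.c_[p[0]+c*L[:,0]-s*L[:,1],p[1]+s*L[:,0]+c*L[:,1],L[:,2]+z]
def fit(p0,obs):
    def f(p): return np.concatenate([(proj(c,place(p,L))-uv).ravel() for c,L,uv in obs])
    r=least_squares(f,p0,loss='soft_l1'); return r.x,f(r.x).reshape(-1,2)
def circ(y,r,zc,xc=0,n=24):
    a=np.linspace(0,2*np.pi,n+1); return np.c_[xc+r*np.cos(a),0*a+y,zc+r*np.sin(a)]
def box(x0,x1,y0,y1,z0,z1):
    b=[(x0,y0),(x1,y0),(x1,y1),(x0,y1),(x0,y0)]
    return [np.array([(x,y,z) for x,y in b]) for z in(z0,z1)]+[np.array([(x,y,z0),(x,y,z1)]) for x,y in b[:4]]
def leafm(): # origin plate centre, z=0 at underside
    return box(-.023,.023,-.03,.03,0,.006)+[circ(y,r,.012,.038) for y in(-.014,.014) for r in(.012,.007)]+[np.array([(.038,-.014,.024),(.038,.014,.024)])]
def jambm():
    return box(.016,.068,-.042,.042,0,.056)+box(.015,.061,-.03,.03,.056,.062)+[circ(y,r,.068) for y in(-.03,-.017,.017,.03) for r in(.012,.007)]
def overlay(img,c,p,model,x,y,w,h,k,col=(0,0,255)):
    o=cv2.resize(img[y:y+h,x:x+w],None,fx=k,fy=k,interpolation=cv2.INTER_CUBIC)
    for L in model:
        uv=(proj(c,place(p,L))-[x,y]+.5)*k-.5
        cv2.polylines(o,[np.round(uv).astype(int)],False,col,1,cv2.LINE_AA)
    return o
def cr(pts,x,y,k): return (np.array(pts,float)+.5)/k-.5+[x,y]
E
python3 - <<'E'
from h import *
t=cv2.imread('pics/top0.png'); s=cv2.imread('pics/scene0.png')
L=[(.023,.03,.006),(.023,-.03,.006),(-.023,-.03,.006),(-.023,.03,.006)]
ot=('top',L,cr([(97,183),(315,168),(326,338),(108,352)],222,202,10))
os_=('scene',L,cr([(80,185),(243,108),(358,170),(195,258)],230,235,8))
for o in([ot],[os_],[ot,os_]):
    p,r=fit([.55,.1,0],o); print('leaf',p.round(4),np.degrees(p[2]).round(2),r.round(1).tolist())
pl=p
J=[(.068,.042,.056),(.068,-.042,.056),(.016,.042,.056),(.016,-.042,.056)]
pj,r=fit([.7,.1,-.3],[('top',J,cr([(388,150),(665,238),(330,325),(600,405)],242,128,10))]);print('jamb',pj.round(4),np.degrees(pj[2]),r.round(1).tolist())
np.save('pl.npy',pl);np.save('pj.npy',pj)
cv2.imwrite('pics/ov_l.png',np.hstack([overlay(t,'top',pl,leafm(),222,202,40,40,10),overlay(s,'scene',pl,leafm(),230,235,40,40,10)]))
cv2.imwrite('pics/ov_jt.png',overlay(t,'top',pj,jambm(),242,128,80,60,10))
cv2.imwrite('pics/ov_js.png',overlay(s,'scene',pj,jambm(),212,178,75,56,10))
E
```

```text
leaf [0.4679 0.1849 0.0796] 4.56 [[0.4, 0.3], [-0.3, 0.4], [-0.3, -0.4], [0.2, -0.3]]
leaf [0.4693 0.1838 0.074 ] 4.24 [[0.1, 0.1], [-0.1, 0.6], [-0.1, 0.3], [0.1, -1.0]]
leaf [0.4683 0.1846 0.0765] 4.38 [[0.5, 0.2], [-0.1, 0.3], [-0.3, -0.5], [0.3, -0.5], [0.1, 0.4], [-0.1, 0.8], [-0.0, 0.5], [0.1, -0.7]]
jamb [ 0.6262  0.0635 -0.2974] -17.04053595993098 [[-0.7, -0.3], [0.3, -0.0], [-0.6, -0.4], [1.3, 0.7]]
```

View pics/ov_l.png

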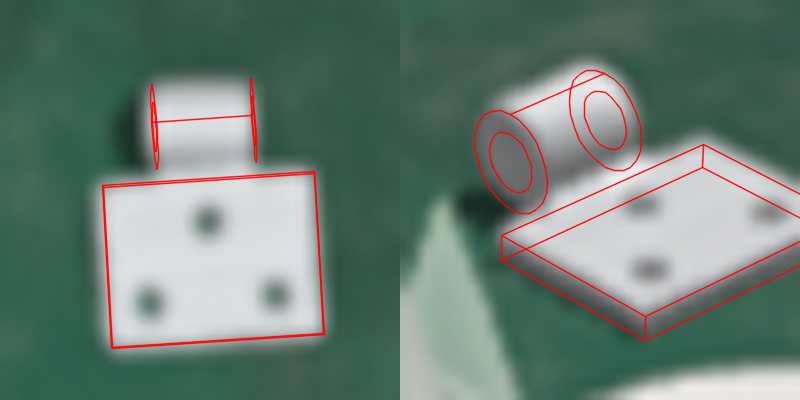

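View pics/ov_jt.png

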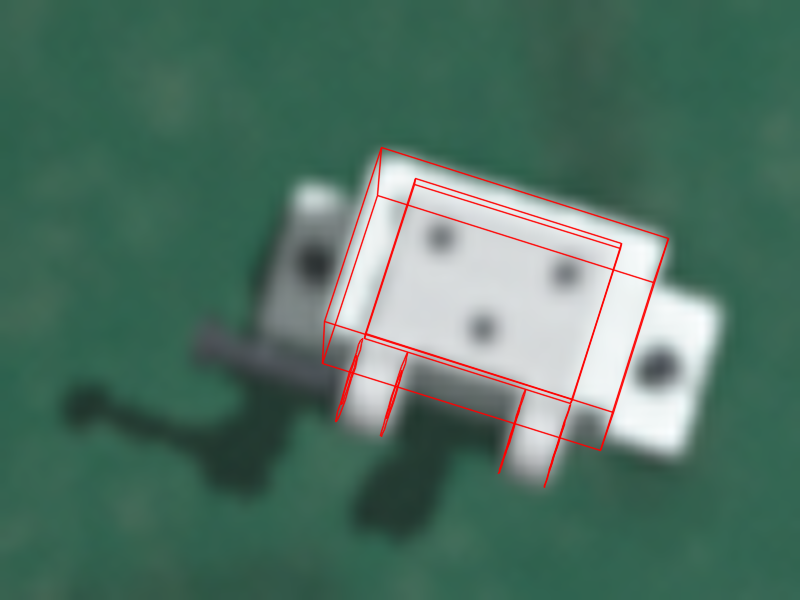

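View pics/ov_js.png

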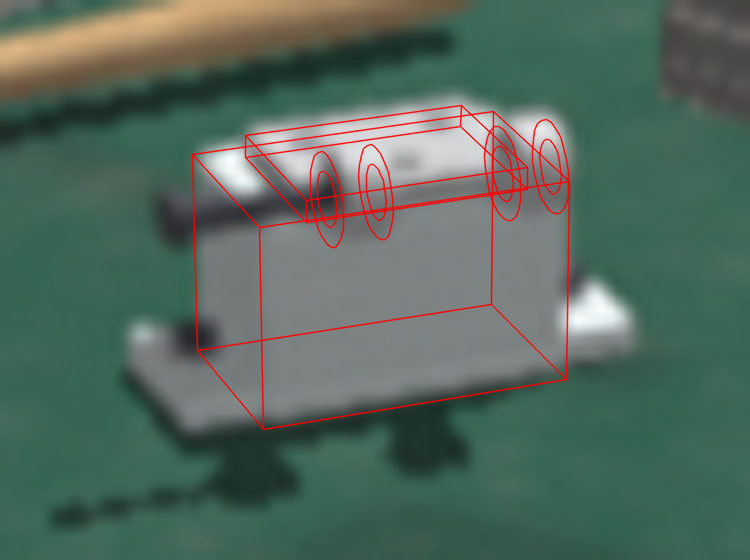

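```bash
python3 - <<'E'
from h import *
t=cv2.imread('pics/top0.png'); s=cv2.imread('pics/scene0.png')
c=lambda im,x,y,w,h,k:cv2.resize(im[y:y+h,x:x+w],None,fx=k,fy=k,interpolation=cv2.INTER_CUBIC)
cv2.imwrite('pics/blk.png',np.hstack([c(t,180,170,50,50,8),c(s,165,215,50,50,8)]))
cv2.imwrite('pics/jk.png',np.hstack([c(t,272,160,30,20,13),c(s,240,186,30,20,13)]))
E
```

```text
(no output)
```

View pics/blk.png

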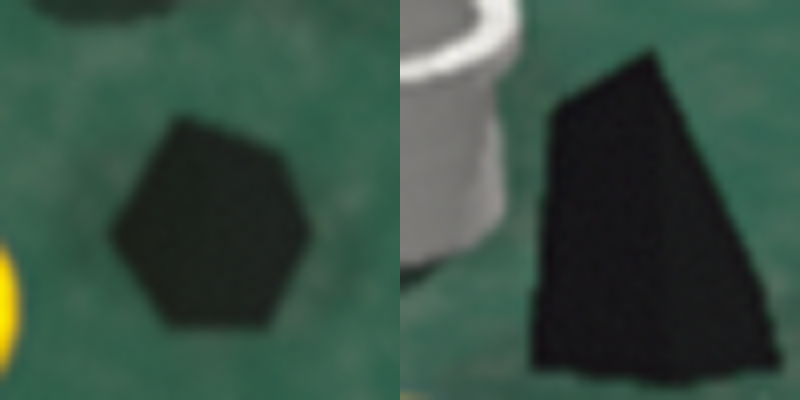

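View pics/jk.png

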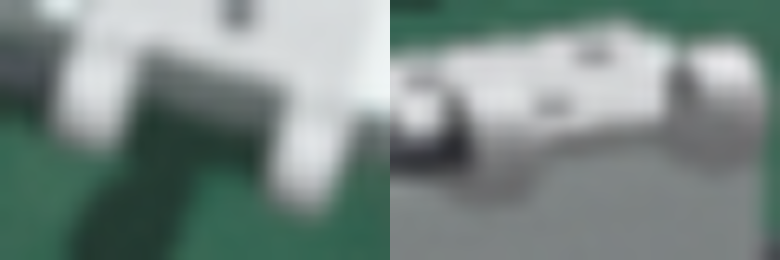

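```bash
cat > jf.py <<'E'
from h import *
t=cv2.imread('pics/top0.png'); s=cv2.imread('pics/scene0.png')
J=[(.068,.042,.056),(.068,-.042,.056),(.016,.042,.056)]
a=np.radians(191); n=np.array([np.cos(a)*.012,0,.068+np.sin(a)*.012])
Kn=[n+[0,y,0] for y in(.03,.017,-.017,-.03)]
obs=[('top',J,cr([(388,152),(663,238),(331,325)],242,128,10)),('top',Kn,cr([(50,138),(121,158),(264,200),(330,222)],272,160,13)),
('top',Kn,cr([(50,138),(121,158),(264,200),(330,222)],272,160,13))]
p,r=fit([.62,.06,-.3],obs); print(p.round(4),np.degrees(p[2]),r.round(1).tolist())
np.save('pj.npy',p)
a=overlay(t,'top',p,jambm(),262,140,50,40,16)
cv2.imwrite('pics/ov_jt2.png',a)
cv2.imwrite('pics/ov_js2.png',overlay(s,'scene',p,jambm(),225,180,50,40,16))
# black apex
from itertools import product
for uv in cr([(182,115),(285,152),(312,235)],180,170,8):
    def ray(c,u):
        d=T[c][:3,:3]@np.linalg.inv(K[c])@[*u,1]; return T[c][:3,3],d/np.linalg.norm(d)
    o1,d1=ray('top',uv);
    for v in cr([(255,50),(157,105)],165,215,8):
        o2,d2=ray('scene',v)
        A=np.c_[d1,-d2]; q=np.linalg.lstsq(A,o2-o1,rcond=None)[0]
        print(uv.round(),v.round(),(o1+q[0]*d1).round(3),np.linalg.norm(A@q-(o2-o1)).round(4))
E
python3 jf.py
```

```text
[ 0.6253  0.0616 -0.2831] -16.22083878981742 [[-0.5, -0.0], [0.9, 0.0], [-0.2, 0.2], [0.4, 0.0], [-0.5, -0.1], [0.3, 0.2], [-0.2, -0.1], [0.4, 0.0], [-0.5, -0.1], [0.3, 0.2], [-0.2, -0.1]]
[202. 184.] [196. 221.] [0.578 0.291 0.089] 0.0229
[202. 184.] [184. 228.] [0.581 0.294 0.067] 0.0001
[215. 189.] [196. 221.] [0.568 0.258 0.076] 0.012
[215. 189.] [184. 228.] [0.571 0.26  0.056] 0.0357
[219. 199.] [196. 221.] [0.539 0.247 0.081] 0.0359
[219. 199.] [184. 228.] [0.541 0.249 0.062] 0.0596
```

View pics/ov_jt2.png

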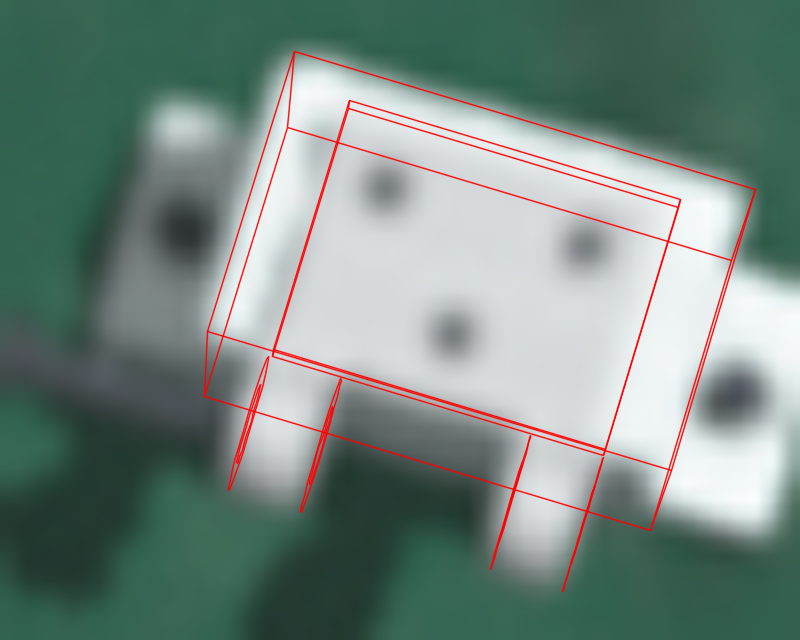

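View pics/ov_js2.png

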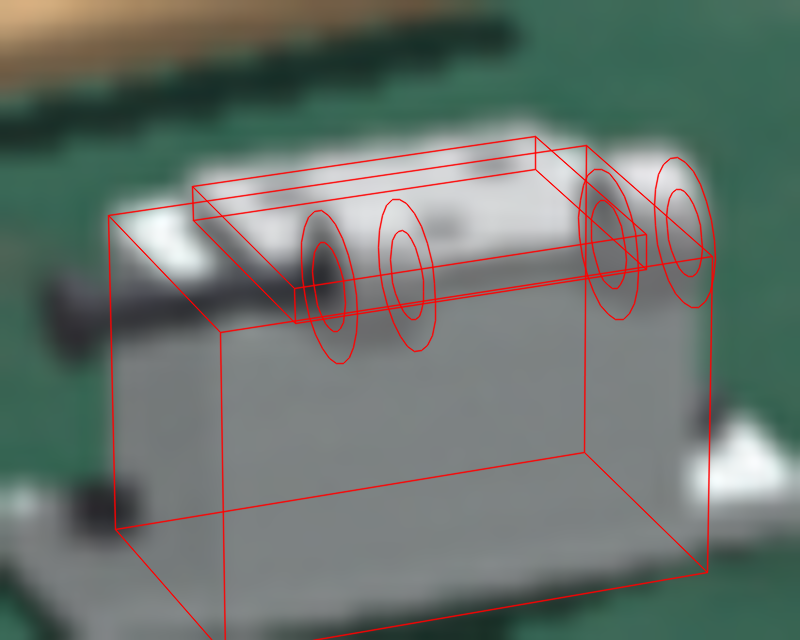

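```bash
cat > er.py <<'E'
from h import *
from scipy.ndimage import map_coordinates,gaussian_filter
def edgepts(g,c,p,A,B,n=25,half=2.5,trim=.12):
    """sub-pixel strongest-gradient points near projected segment; returns signed offset along normal"""
    P=place(p,np.linspace(A,B,201)); uv=proj(c,P); uv=uv[int(200*trim):int(200*(1-trim))][::6]
    d=uv[-1]-uv[0]; d/=np.linalg.norm(d); nrm=np.array([-d[1],d[0]])
    ss=np.arange(-half,half+.01,.1); out=[]
    for q in uv:
        pr=map_coordinates(g,[q[1]+ss*nrm[1],q[0]+ss*nrm[0]],order=1)
        gr=np.abs(np.gradient(pr)); w=gr**2; out.append((w*ss).sum()/w.sum() if w.sum()>0 else 0)
    return uv,np.array(out),nrm
def refine(img,c,p,segs,it=6,nfix=3):
    g=gaussian_filter(cv2.cvtColor(img,cv2.COLOR_BGR2GRAY).astype(float),.5)
    for k in range(it):
        Q=[];
        for A,B in segs:
            uv,o,nn=edgepts(g,c,p,np.array(A),np.array(B)); Q.append((A,B,uv+o[:,None]*nn,nn,uv))
        def f(x):
            r=[]
            for A,B,m,nn,uv in Q:
                u2=proj(c,place(x,np.linspace(A,B,201)))[24:176][::6]
                r.append(((u2-m[:len(u2)])@nn))
            return np.concatenate(r)
        p=least_squares(f,p,loss='soft_l1',f_scale=.3).x
    return p,[round(float(np.mean(v)),2) for v in np.split(f(p),len(segs))]
E
python3 - <<'E'
from er import *
t=cv2.imread('pics/top0.png'); s=cv2.imread('pics/scene0.png')
pl=np.load('pl.npy');pj=np.load('pj.npy')
z=.006;a,b=.023,.03
ls=[((a,b,z),(a,.015,z)),((a,-.015,z),(a,-b,z)),((-a,-b,z),(-a,b,z)),((a,b,z),(-a,b,z)),((a,-b,z),(-a,-b,z)),((.03,.014,.02),(.046,.014,.02)),((.03,-.014,.02),(.046,-.014,.02))]
p,r=refine(t,'top',pl,ls); print('leaf top',p.round(4),np.degrees(p[2]),r); np.save('pl_top.npy',p)
p,r=refine(s,'scene',pl,[ls[1],ls[2],ls[3],ls[4]]); print('leaf scene',p.round(4),np.degrees(p[2]),r); np.save('pl_sc.npy',p)
z=.056
kz=.064
js=[((.068,.042,z),(.068,-.042,z)),((.068,.042,z),(.016,.042,z)),((.068,-.042,z),(.025,-.042,z)),
((.0,.03,kz),(-.011,.03,kz)),((.01,.017,kz),(-.011,.017,kz)),((.01,-.017,kz),(-.011,-.017,kz)),((.0,-.03,kz),(-.011,-.03,kz))]
A=np.radians(191);nx,nz=.012*np.cos(A),.068+.012*np.sin(A)
js+=[((nx,.03,nz),(nx,.017,nz)),((nx,-.017,nz),(nx,-.03,nz))]
for sel in(js,js[:3],js[3:]):
    p,r=refine(t,'top',pj,sel); print('jamb top',p.round(4),np.degrees(p[2]),r)
    if sel is js: np.save('pj_top.npy',p); cv2.imwrite('pics/ov3.png',overlay(t,'top',p,jambm(),262,140,50,40,16))
E
```

```text
leaf top [0.4688 0.1854 0.0757] 4.339372135146523 [0.15, 0.14, 0.51, -0.24, 0.19, 0.34, -0.39]
leaf scene [0.4695 0.1835 0.1369] 7.8435208313010785 [0.18, 0.15, -0.28, 0.36]
jamb top [ 0.6287  0.062  -0.287 ] -16.446209239960684 [-1.04, -0.12, 0.4, -0.26, 0.24, -0.19, 0.15, 0.17, 0.28]
jamb top [ 0.6256  0.0622 -0.2753] -15.774646154648284 [0.0, -0.2, 0.4]
jamb top [ 0.6295  0.0619 -0.2797] -16.0280583421678 [-0.25, 0.26, -0.17, 0.17, -0.0, 0.02]
```

View pics/ov3.png

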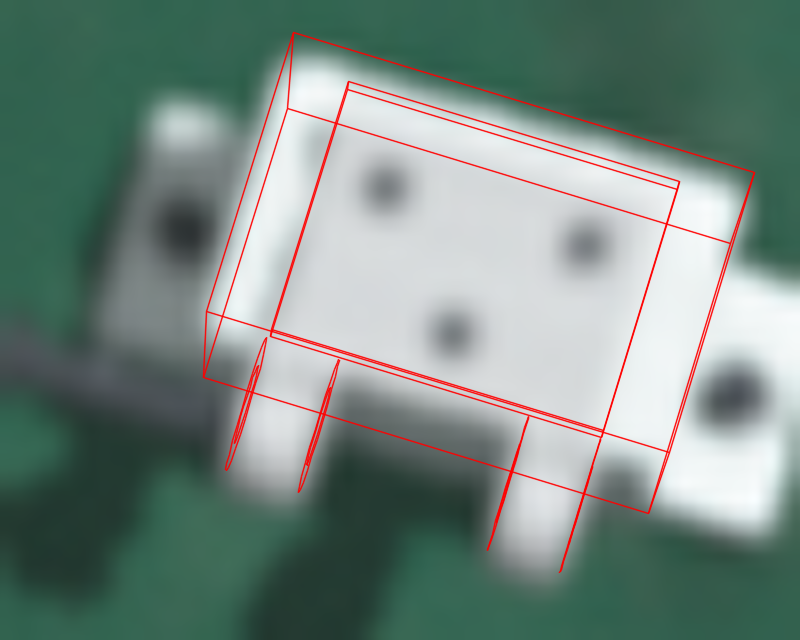

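Call:
carry_out:
  targets: "-1 0 0 0 0 0 8.5; -1 0 0 0 0 0 8.5; -1 0.0357 -0.0355 0 0 0 0; -1 0.0357 -0.0355 0 0 0 0; -1 0.0357 -0.0355 0 0 0 0; -1 0.0357 -0.0355 0 0 0 0; -1 0.0357 -0.0355 0 0 0 0; -1 0.0357 -0.0355 0 0 0 0; -1 0.0357 -0.0355 0 0 0 0; -1 0.0357 -0.0355 0 0 0 0; -1 0.0011 -0.0486 0 0 0 0; -1 0.0011 -0.0486 0 0 0 0; -1 0.0011 -0.0486 0 0 0 0; -1 0.0011 -0.0486 0 0 0 0; -1 0.0011 -0.0486 0 0 0 0; -1 0.0011 -0.0486 0 0 0 0; -1 0.0011 -0.0486 0 0 0 0; -1 0.0011 -0.0486 0 0 0 0; -1 0.0011 -0.0486 0 0 0 0; -1 0.0011 -0.0486 0 0 0 0"
  grip_force: 30

```text
time_s: 2.6
eef_pos: [0.4734, 0.1867, 0.2345]
orientation: [0.0, 0.999, 0.038, -0.0]
ft_force: [-0.0, -1.4, -0.3]
opening: 0.0919
```

Call:
carry_out:
  targets: "-1 0 0 0 0 0 0; -1 0 0 0 0 0 0; -1 0 0 0 0 0 0"

```text
time_s: 2.98
eef_pos: [0.474, 0.1837, 0.2344]
orientation: [0.0, 0.999, 0.037, -0.0]
ft_force: [-0.6, -0.6, -0.4]
opening: 0.0917
```

```bash
cat >> h.py <<'E'
def toolinfo(s):
    from scipy.spatial.transform import Rotation as R
    q=np.asarray(s['orientation']); M=R.from_quat([q[1],q[2],q[3],q[0]]).as_matrix()
    return M,np.degrees(np.arctan2(M[1,0],M[0,0])),np.degrees(np.arcsin(-M[2,0])),np.degrees(np.arcsin(M[2,1]))
E
cat > st.py <<'E'
import sys
from station import bot
from h import *
s=bot.sense(); M,yaw,pit,rol=toolinfo(s)
print(round(s['time_s'],2),np.round(s['eef_pos'],4),'yaw %.2f pitch %.2f roll %.2f'%(yaw,pit,rol),'F',np.round(s['ft_force'],1),'op',round(s['opening'],4))
if len(sys.argv)>1:
    d=np.array(eval(sys.argv[1]))-s['eef_pos'];print('tool shift',np.round(M.T@d,4))
E
python3 st.py "[.474,.185,.060]"
python3 - <<'E'
from station import bot
import cv2
for n in('scene','top'): cv2.imwrite(f'pics/{n}1.png',bot.get_image(n)['color'])
E
```

```text
2.98 [0.474  0.1837 0.2344] yaw 4.27 pitch 0.03 roll 0.05 F [-0.6 -0.6 -0.4] op 0.0917
tool shift [ 0.0002 -0.0014  0.1744]
```

View pics/scene1.png

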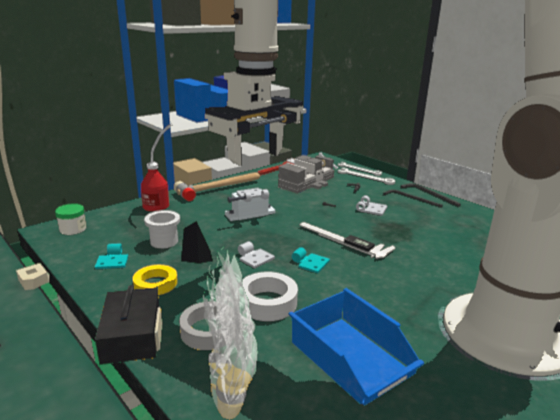

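View pics/top1.png

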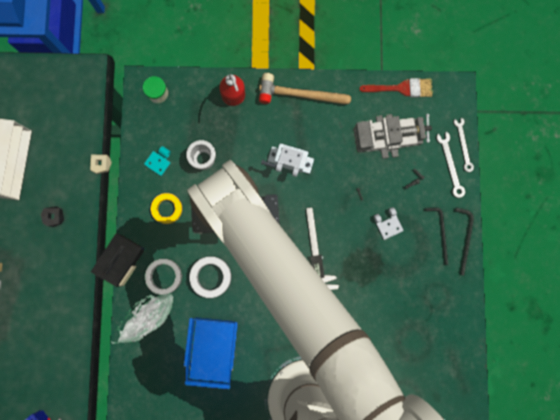

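Call:
carry_out:
  targets: "-1 0 -0.0014 0.05 0 0 0; -1 0 0 0.05 0 0 0; -1 0 0 0.04 0 0 0; -1 0 0 0.025 0 0 0; -1 0 0 0 0 0 0; -1 0 0 0 0 0 0"

```text
time_s: 3.82
eef_pos: [0.4745, 0.1869, 0.0707]
orientation: [-0.0, 0.999, 0.038, 0.001]
ft_force: [0.6, -1.1, 0.5]
opening: 0.0918
```

```bash
python3 st.py "[.474,.185,.010]"
python3 - <<'E'
from station import bot
from h import *
im=bot.get_image('scene')['color']; cv2.imwrite('pics/scene2.png',im)
cv2.imwrite('pics/scene2c.png',cv2.resize(im[180:290,170:330],None,fx=5,fy=5,interpolation=cv2.INTER_CUBIC))
E
```

```text
3.83 [0.4745 0.1869 0.0707] yaw 4.38 pitch -0.08 roll -0.02 F [ 0.6 -1.1  0.5] op 0.0918
tool shift [-0.0008  0.0018  0.0607]
```

View pics/scene2c.png

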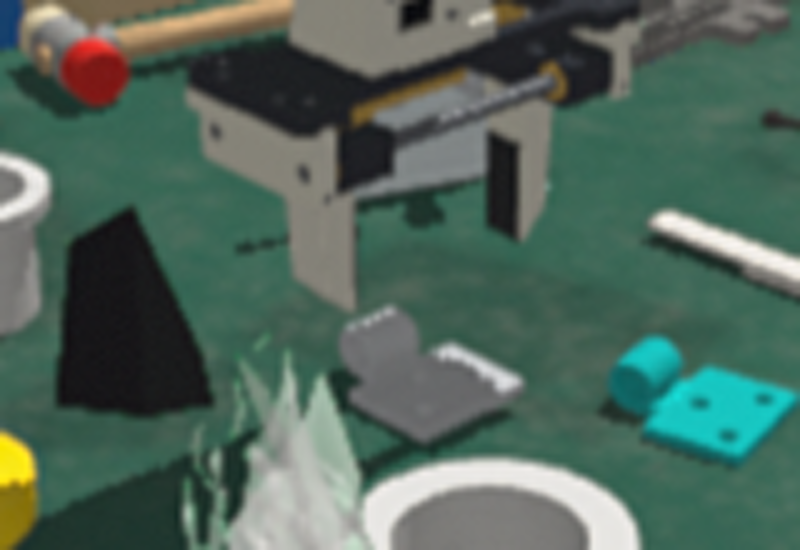

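```bash
python3 - <<'E'
from h import *
pl=np.load('pl_top.npy')
c,s=np.cos(pl[2]),np.sin(pl[2])
def gnd(cam,uv,z):
    d=T[cam][:3,:3]@np.linalg.inv(K[cam])@[*uv,1]; o=T[cam][:3,3]; return o+d*(z-o[2])/d[2]
for uv in cr([(182,115),(285,152),(312,235),(270,328),(168,328),(110,232)],180,170,8):
  for z in(0,.06):
    w=gnd('top',uv,z);e=w[:2]-pl[:2];print(uv.round(1),z,w.round(3),'leaf frame',(c*e[0]+s*e[1]).round(3),(c*e[1]-s*e[0]).round(3))
for uv in cr([(130,370),(280,385),(380,368)],165,215,8):
    w=gnd('scene',uv,0);e=w[:2]-pl[:2];print('sc base',w.round(3),'leaf frame',(c*e[0]+s*e[1]).round(3),(c*e[1]-s*e[0]).round(3))
E
python3 st.py
```

```text
[202.3 183.9] 0 [0.592 0.303 0.   ] leaf frame 0.132 0.108
[202.3 183.9] 0.06 [0.582 0.295 0.06 ] leaf frame 0.122 0.101
[215.2 188.6] 0 [0.579 0.266 0.   ] leaf frame 0.116 0.072
[215.2 188.6] 0.06 [0.57  0.259 0.06 ] leaf frame 0.107 0.066
[218.6 198.9] 0 [0.55  0.256 0.   ] leaf frame 0.086 0.064
[218.6 198.9] 0.06 [0.541 0.249 0.06 ] leaf frame 0.077 0.058
[213.3 210.6] 0 [0.516 0.27  0.   ] leaf frame 0.053 0.08
[213.3 210.6] 0.06 [0.509 0.263 0.06 ] leaf frame 0.046 0.074
[200.6 210.6] 0 [0.516 0.306 0.   ] leaf frame 0.056 0.117
[200.6 210.6] 0.06 [0.509 0.298 0.06 ] leaf frame 0.048 0.109
[193.3 198.6] 0 [0.55  0.328 0.   ] leaf frame 0.091 0.136
[193.3 198.6] 0.06 [0.542 0.318 0.06 ] leaf frame 0.083 0.127
sc base [0.567 0.315 0.   ] leaf frame 0.108 0.122
sc base [0.535 0.288 0.   ] leaf frame 0.074 0.098
sc base [0.526 0.263 0.   ] leaf frame 0.063 0.073
3.88 [0.4748 0.187  0.071 ] yaw 4.38 pitch -0.13 roll -0.03 F [ 0.7 -1.1 -0.2] op 0.0916
```

Call:
carry_out:
  targets: "-1 -0.0008 0.0018 0.02 0 0 0; -1 0 0 0.02 0 0 0; -1 0 0 0.012 0 0 0; -1 0 0 0.006 0 0 0; -1 0 0 0 0 0 0; -1 0 0 0 0 0 0"

```text
time_s: 4.62
eef_pos: [0.4733, 0.1853, 0.0121]
orientation: [-0.0, 0.999, 0.039, 0.0]
ft_force: [-0.4, -0.6, 0.2]
opening: 0.0922
```

```bash
python3 st.py "[.474,.185,.009]"; python3 st.py
python3 - <<'E'
from station import bot
from h import *
im=bot.get_image('scene')['color']; cv2.imwrite('pics/scene3.png',im)
cv2.imwrite('pics/scene3c.png',cv2.resize(im[200:290,190:310],None,fx=6,fy=6,interpolation=cv2.INTER_CUBIC))
E
python3 st.py
```

```text
4.62 [0.4733 0.1853 0.0121] yaw 4.43 pitch -0.04 roll -0.02 F [-0.4 -0.6  0.2] op 0.0922
tool shift [0.0006 0.0004 0.0031]
4.62 [0.4733 0.1853 0.0121] yaw 4.43 pitch -0.04 roll -0.02 F [-0.4 -0.6  0.2] op 0.0922
4.67 [0.4734 0.1853 0.0122] yaw 4.42 pitch -0.05 roll -0.02 F [-0.7 -0.4  0.3] op 0.092
```

View pics/scene3c.png

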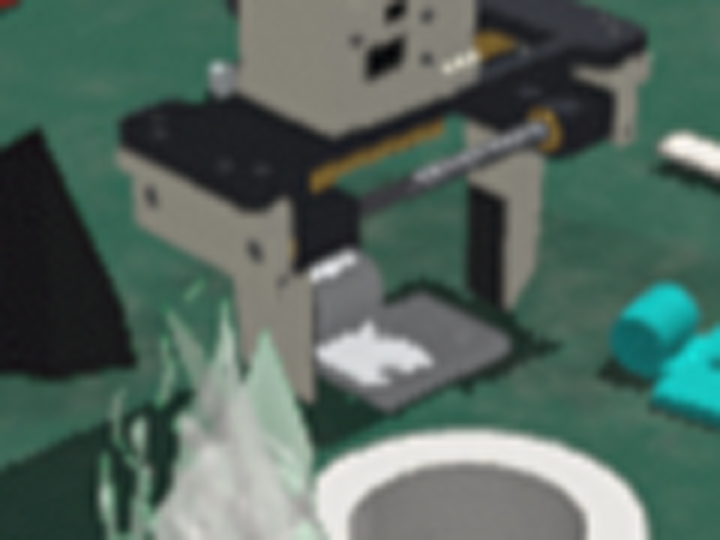

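Call:
carry_out:
  targets: "-1 0.0005 0 0.003 0 0 0; -1 0 0 0 0 0 0; 0 0 0 0 0 0 0; 1 0 0 0 0 0 0; 1 0 0 0 0 0 0; 1 0 0 0 0 0 0; 1 0 0 0 0 0 0; 1 0 0 0 0 0 0; 1 0 0 0 0 0 0"
  grip_force: 45

```text
time_s: 5.8
eef_pos: [0.4735, 0.1849, 0.0087]
orientation: [0.0, 0.999, 0.039, 0.0]
ft_force: [-0.7, -0.1, 0.7]
opening: 0.059
```

```bash
python3 st.py "[.474,.185,.009]"
```

```text
5.8 [0.4735 0.1849 0.0087] yaw 4.41 pitch -0.00 roll 0.01 F [-0.7 -0.1  0.7] op 0.059
tool shift [ 0.0005 -0.     -0.0003]
```

Call:
carry_out:
  targets: "1 0 0 -0.01 0 0 0; 1 0 0 -0.02 0 0 0; 1 0 0 -0.03 0 0 0; 1 0 0 -0.04 0 0 0; 1 0 0 -0.03 0 0 0; 1 0 0 -0.01 0 0 0; 1 0 0 0 0 0 0; 1 0 0 0 0 0 0"

```text
time_s: 6.8
eef_pos: [0.4727, 0.1845, 0.1477]
orientation: [0.0, 0.999, 0.038, -0.001]
ft_force: [-0.1, -0.2, -2.2]
opening: 0.0589
```

```bash
python3 st.py
python3 - <<'E'
from station import bot
from h import *
im=bot.get_image('scene')['color']; cv2.imwrite('pics/scene4.png',im)
cv2.imwrite('pics/scene4c.png',cv2.resize(im[140:240,190:310],None,fx=6,fy=6,interpolation=cv2.INTER_CUBIC))
E
```

```text
6.8 [0.4727 0.1845 0.1477] yaw 4.41 pitch 0.11 roll 0.03 F [-0.1 -0.2 -2.2] op 0.0589
```

View pics/scene4c.png

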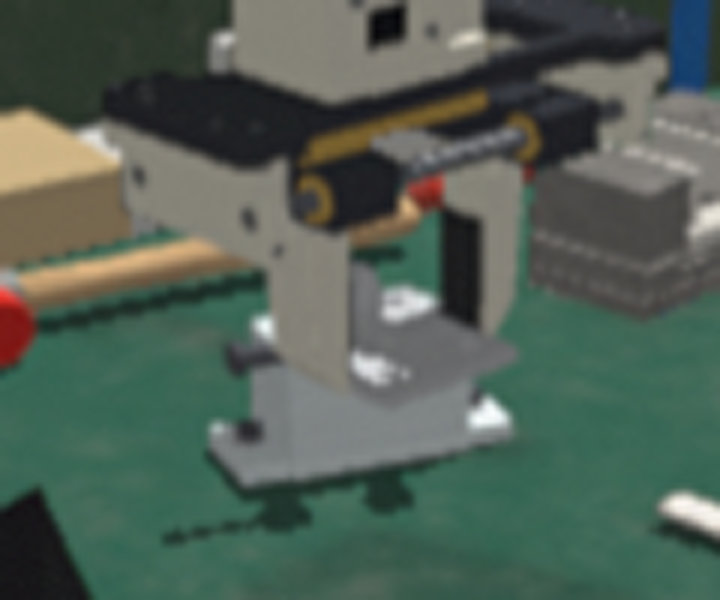

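Call:
carry_out:
  targets: "1 0 0 0 0 0 5; 1 0 0 0 0 0 7.6; 1 0 0 0 0 0 8; 1 0.0206 0.015 0 0 0 0; 1 0.0206 0.015 0 0 0 0; 1 0.0206 0.015 0 0 0 0; 1 0.0206 0.015 0 0 0 0; 1 0.0206 0.015 0 0 0 0; 1 0 0 0.02 0 0 0; 1 0 0 0.025 0 0 0; 1 0 0 0.025 0 0 0; 1 0 0 0.013 0 0 0; 1 0 0 0 0 0 0; 1 0 0 0 0 0 0; 1 0 0 0 0 0 0"

```text
time_s: 8.72
eef_pos: [0.5523, 0.0845, 0.0667]
orientation: [-0.0, 0.99, -0.141, 0.001]
ft_force: [-0.1, 0.1, -2.9]
opening: 0.0592
```

```bash
python3 st.py "[.5508,.0836,.0647]"
python3 - <<'E'
from station import bot
from h import *
im=bot.get_image('scene')['color']; cv2.imwrite('pics/scene5.png',im)
cv2.imwrite('pics/scene5c.png',cv2.resize(im[160:240,190:300],None,fx=7,fy=7,interpolation=cv2.INTER_CUBIC))
im=bot.get_image('top')['color']; cv2.imwrite('pics/top5.png',im)
cv2.imwrite('pics/top5c.png',cv2.resize(im[120:220,230:340],None,fx=6,fy=6,interpolation=cv2.INTER_CUBIC))
E
```

```text
8.72 [0.5523 0.0845 0.0667] yaw -16.18 pitch -0.09 roll -0.04 F [-0.1  0.1 -2.9] op 0.0592
tool shift [-0.0012  0.0013  0.002 ]
```

View pics/scene5c.png

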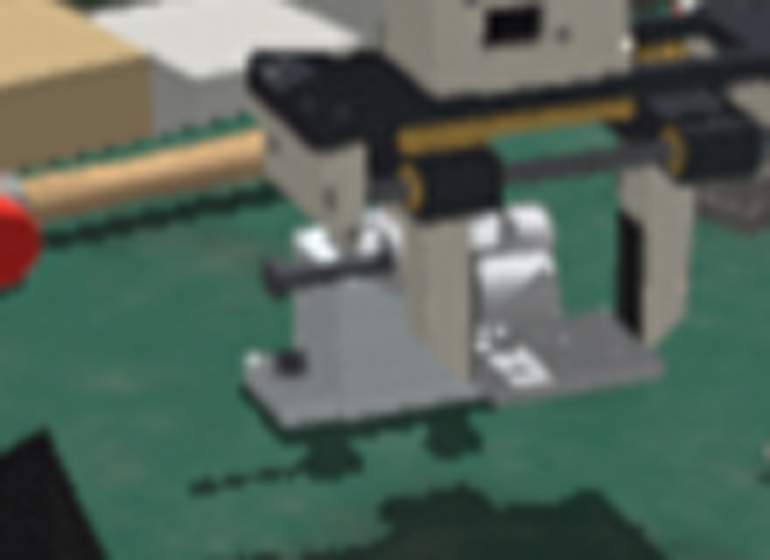

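View pics/top5c.png

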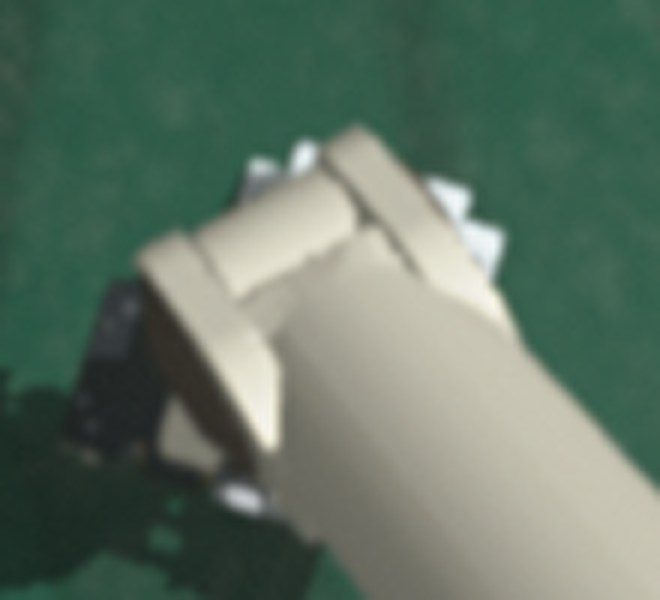

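```bash
cat > ov.py <<'E'
import sys
from h import *
def ov(img,items,x,y,w,h,k,off):
    o=cv2.resize(img[y:y+h,x:x+w],None,fx=k,fy=k,interpolation=cv2.INTER_CUBIC)
    for p,m,col in items:
        for L in m:
            uv=(proj('scene',place(p,L))+off-[x,y]+.5)*k-.5
            cv2.polylines(o,[np.round(uv).astype(int)],False,col,1,cv2.LINE_AA)
    return o
def leafpose(tcp,yaw,dx=-.0048,dy=0,dz=-.0087):
    a=np.radians(yaw);c,s=np.cos(a),np.sin(a)
    return [tcp[0]+c*dx-s*dy,tcp[1]+s*dx+c*dy,a,tcp[2]+dz]
E
python3 - <<'E'
from ov import *
off=np.array([-1.0,-.8]); pj=[.6256,.062,np.radians(-16.2)]
s0=cv2.imread('pics/scene0.png');s5=cv2.imread('pics/scene5.png')
a=ov(s0,[(pj,jambm(),(0,0,255))],228,182,45,30,12,off)
lp=leafpose([.5523,.0845,.0667],-16.18)
b=ov(s5,[(pj,jambm(),(0,0,255)),(lp,leafm(),(255,0,0))],235,182,55,40,12,off)
cv2.imwrite('pics/o5a.png',a);cv2.imwrite('pics/o5b.png',b)
# where the initial leaf sits in scene0 with same offset, pose as gripped
cv2.imwrite('pics/o5c.png',ov(s0,[(leafpose([.4735,.1849,.0087],4.4),leafm(),(255,0,0))],230,232,50,40,12,off))
E
```

```text
(no output)
```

View pics/o5a.png

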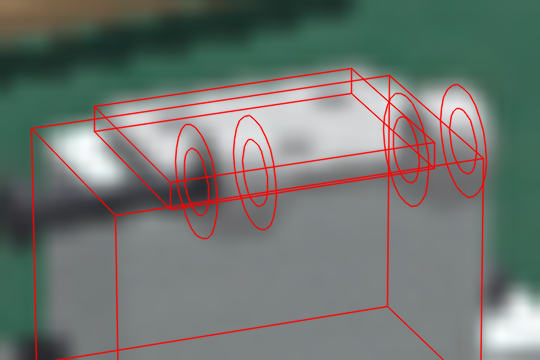

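View pics/o5b.png

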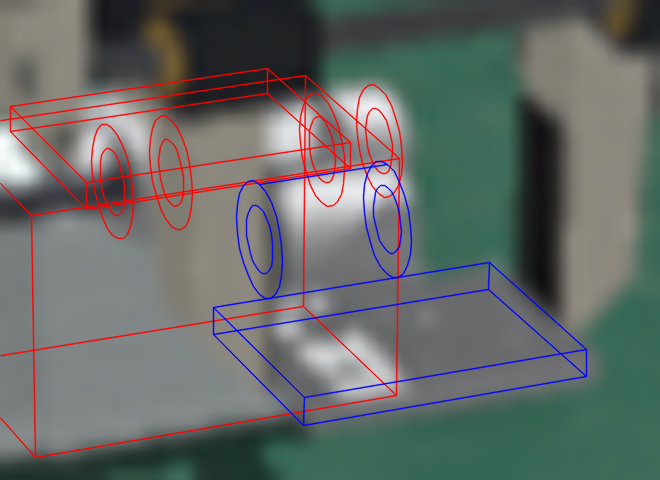

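View pics/o5c.png

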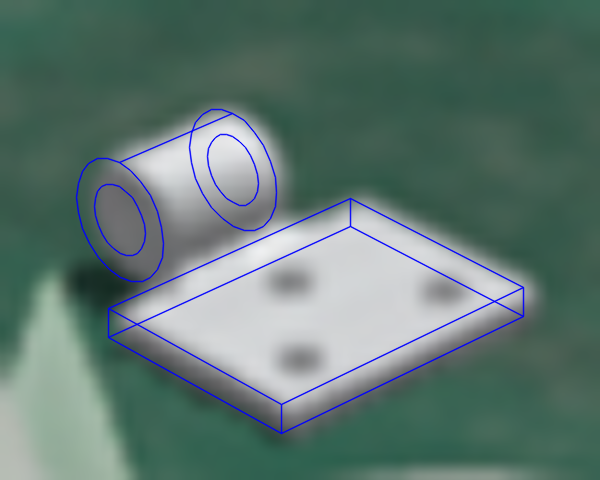

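```bash
cat > off.py <<'E'
from er import *
from ov import *
def offs(img,p,segs,c='scene',off=(0,0),names=None):
    g=gaussian_filter(cv2.cvtColor(img,cv2.COLOR_BGR2GRAY).astype(float),.4)
    A=[];b=[]
    M=np.float64([[1,0,-off[0]],[0,1,-off[1]]])
    g=cv2.warpAffine(g,M,g.shape[::-1],flags=cv2.INTER_CUBIC)
    for i,(P,Q) in enumerate(segs):
        uv,o,nn=edgepts(g,c,p,np.array(P),np.array(Q),half=2.0)
        m=np.median(o); print(i,'n',nn.round(2),'off %.2f sd %.2f'%(m,o.std()))
        A.append(nn);b.append(m)
    r=np.linalg.lstsq(np.array(A),np.array(b),rcond=None); d=r[0]
    print('offset',(d+off).round(2),'resid',(np.array(A)@d-b).round(2)); return d+off
E
python3 - <<'E'
from off import *
s0=cv2.imread('pics/scene0.png');s5=cv2.imread('pics/scene5.png')
pj=[.6256,.062,np.radians(-16.2)]
js=[((.016,.042,.015),(.016,.042,.045)),((.016,-.042,.02),(.016,-.042,.05)),((.061,.022,.062),(.061,-.03,.062)),((.016,.042,.056),(.068,.042,.056)),((.068,.042,.02),(.068,.042,.05)),((.016,.014,.056),(.016,-.014,.056))]
o=offs(s0,pj,js,off=(-.5,-.9))
a,b,z=.023,.03,.006
print('leaf initial')
l0=leafpose([.4735,.1849,.0087],4.4)
ls=[((-a,-b,0),(-a,b,0)),((-a,-b,z),(-a,b,z)),((a,-b,z),(-a,-b,z)),((-a,b,0),(a,b,0)),((a,-.016,z),(a,-b,z))]
offs(s0,l0,ls,off=(-.7,-.6))
print('leaf held')
l5=leafpose([.5523,.0845,.0667],-16.18)
offs(s5,l5,[ls[0],ls[2],((.026,-.014,.012),(.026,-.014,.02))],off=(-.7,-.6))
E
```

```text
0 n [ 1.   -0.02] off 0.22 sd 0.16
1 n [1.   0.01] off 0.13 sd 0.26
2 n [0.14 0.99] off 0.23 sd 0.13
3 n [ 0.72 -0.69] off -0.21 sd 0.24
4 n [ 1.   -0.02] off 0.25 sd 0.85
5 n [0.15 0.99] off -1.08 sd 0.03
offset [-0.43 -1.18] resid [-0.14 -0.07 -0.5   0.46 -0.17  0.82]
leaf initial
0 n [-0.44 -0.9 ] off 1.15 sd 0.04
1 n [-0.43 -0.9 ] off -0.66 sd 0.21
2 n [-0.46  0.89] off -0.43 sd 0.06
3 n [ 0.49 -0.87] off 1.28 sd 0.06
4 n [0.41 0.91] off 0.16 sd 0.11
offset [ 0.14 -1.12] resid [-1.06  0.76 -0.41 -0.41 -0.29]
leaf held
0 n [-0.17 -0.99] off -0.32 sd 0.71
1 n [-0.66  0.75] off -0.44 sd 0.37
2 n [1.   0.02] off 0.27 sd 0.18
offset [-0.26 -0.52] resid [0.16 0.21 0.17]
```

Call:
carry_out:
  targets: "1 0 0.001 0.001 0 0 0; 1 0 0 0 0 0 0; 1 0 0 0 0 0 0; 1 0 0 0 0 0 0"

```text
time_s: 9.32
eef_pos: [0.5513, 0.0833, 0.0648]
orientation: [0.0, 0.99, -0.141, 0.0]
ft_force: [0.6, 0.3, -3.4]
opening: 0.059
```

```bash
python3 st.py "[.594,.071,.0647]"
```

```text
9.32 [0.5513 0.0833 0.0648] yaw -16.18 pitch -0.00 roll 0.00 F [ 0.6  0.3 -3.4] op 0.059
tool shift [ 0.0445 -0.0001  0.0001]
```

Call:
carry_out:
  targets: "1 0 0 0 0 0 0; 1 0 0 0 0 0 0; 1 0 0 0 0 0 0; 1 0 0 0 0 0 0"

```text
time_s: 9.82
eef_pos: [0.5513, 0.0834, 0.0647]
orientation: [-0.0, 0.99, -0.141, 0.0]
ft_force: [-0.3, -0.5, -2.7]
opening: 0.059
```

```bash
python3 st.py "[.594,.071,.0647]"
```

```text
9.82 [0.5513 0.0834 0.0647] yaw -16.18 pitch -0.00 roll -0.00 F [-0.3 -0.5 -2.7] op 0.059
tool shift [ 0.0445 -0.0001  0.    ]
```

Call:
carry_out:
  targets: "1 0.008 0 0 0 0 0; 1 0.008 0 0 0 0 0; 1 0.004 0 0 0 0 0; 1 0 0 0 0 0 0; 1 0 0 0 0 0 0; 1 0 0 0 0 0 0; 1 0 0 0 0 0 0"

```text
time_s: 10.7
eef_pos: [0.5703, 0.0778, 0.0648]
orientation: [0.0, 0.99, -0.141, -0.0]
ft_force: [-0.1, 0.6, -2.4]
opening: 0.0592
```

```bash
python3 st.py "[.594,.071,.0647]"; cat > look.py <<'E'
import sys
from station import bot
from off import *
n=sys.argv[1]
s=bot.sense(); M,yaw,_,_=toolinfo(s)
im=bot.get_image('scene')['color']; cv2.imwrite(f'pics/scene{n}.png',im)
off=np.array([-.3,-.7]); pj=[.6256,.062,np.radians(-16.2)]; lp=leafpose(s['eef_pos'],yaw)
x,y,w,h,k=232,182,50,34,15
a=ov(im,[],x,y,w,h,k,off); b=ov(im,[(pj,jambm(),(0,0,255)),(lp,leafm(),(255,0,0))],x,y,w,h,k,off)
cv2.imwrite(f'pics/look{n}.png',a); cv2.imwrite(f'pics/lookov{n}.png',b)
t=bot.get_image('top')['color']; cv2.imwrite(f'pics/top{n}.png',t)
E
python3 look.py 6
```

```text
10.7 [0.5703 0.0778 0.0648] yaw -16.17 pitch 0.00 roll 0.00 F [-0.1  0.6 -2.4] op 0.0592
tool shift [ 0.0246 -0.      0.0001]
```

View pics/look6.png

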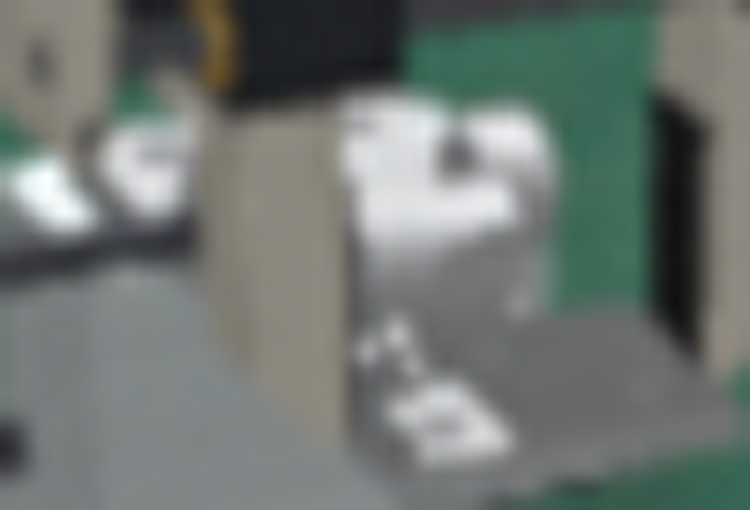

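View pics/lookov6.png

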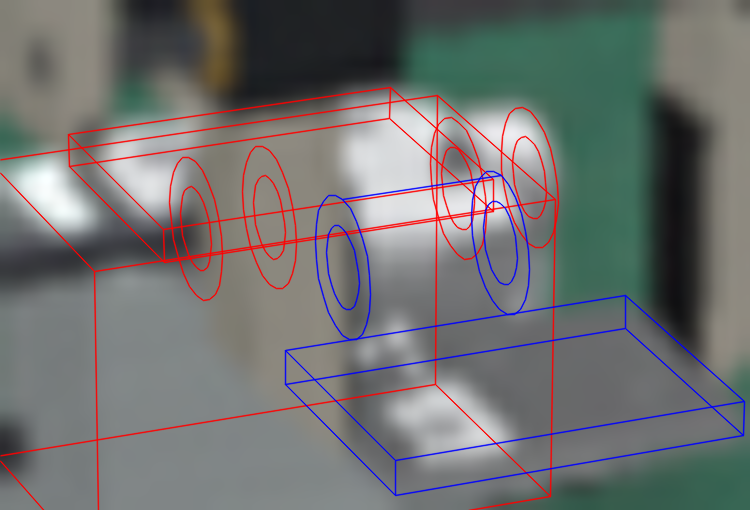

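```bash
python3 - <<'E'
from h import *
t=cv2.imread('pics/top0.png'); s=cv2.imread('pics/scene0.png')
def cen(im,u,v,r=2.6):
    g=cv2.cvtColor(im,cv2.COLOR_BGR2GRAY).astype(float)
    for _ in range(5):
        x0,y0=int(round(u)),int(round(v)); yy,xx=np.mgrid[y0-4:y0+5,x0-4:x0+5]
        pat=g[y0-4:y0+5,x0-4:x0+5]; R=np.hypot(xx-u,yy-v)
        bg=np.median(pat[(R<4)&(R>2)]); w=np.clip(bg-pat,0,None)*(R<r); u,v=(w*xx).sum()/w.sum(),(w*yy).sum()/w.sum()
    return np.array([u,v])
def gnd(cam,uv,z):
    d=T[cam][:3,:3]@np.linalg.inv(K[cam])@[*uv,1]; o=T[cam][:3,3]; return (o+d*(z-o[2])/d[2])[:2]
H={}
for nm,cam,im,lp,hp,zz in [('single','top',t,cr([(207,222),(150,303),(277,295)],222,202,10),None,.006),
 ('pair','top',t,cr([(197,200),(173,297),(287,245)],369,204,10),None,.006),
 ('jamb','top',t,cr([(483,328),(567,272),(440,238)],242,128,10),None,.062),
 ('single','scene',s,cr([(195,163),(200,215),(295,168)],230,235,8),None,.006),
 ('jamb','scene',s,cr([(405,160),(435,120),(305,140)],212,178,10),None,.062)]:
    w=np.array([gnd(cam,cen(im,*q),zz) for q in lp]); H[nm,cam]=w
    print(nm,cam,w.round(4).tolist(),'dists',[round(float(np.linalg.norm(w[i]-w[j]))*1e3,1) for i,j in((0,1),(0,2),(1,2))])
# order: hole near knuckle, +y one, -y one (leaf frame)
pl=np.load('pl_top.npy'); print('pl',pl)
for cam in('top','scene'):
    for p in (pl,):
        c,sn=np.cos(p[2]),np.sin(p[2]); 
        e=H['single',cam]-p[:2]; loc=np.c_[c*e[:,0]+sn*e[:,1],c*e[:,1]-sn*e[:,0]]; print(cam,'single local mm',(loc*1e3).round(1).tolist())
    W=H['jamb',cam]; a=np.radians(-16.2)
    m=W; print('jamb yaw from pair',np.degrees(np.arctan2(-(m[2]-m[1])[0],(m[2]-m[1])[1])))
    m=H['single',cam]; print('single yaw from pair',np.degrees(np.arctan2(-(m[1]-m[2])[0],(m[1]-m[2])[1])))
E
```

```text
single top [[0.4788, 0.1861], [0.4555, 0.202], [0.4582, 0.1665]] dists [28.3, 28.4, 35.6]
pair top [[0.4837, -0.2289], [0.4562, -0.2219], [0.4712, -0.2545]] dists [28.3, 28.5, 35.9]
jamb top [[0.6511, 0.0551], [0.667, 0.0322], [0.6769, 0.0669]] dists [27.9, 28.4, 36.1]
single scene [[0.4804, 0.1841], [0.4571, 0.2001], [0.4602, 0.1644]] dists [28.3, 28.2, 35.9]
jamb scene [[0.633, 0.0666], [0.7109, 0.0055], [0.7209, 0.037]] dists [99.1, 92.8, 33.1]
pl [0.46884536 0.18542696 0.07573633]
top single local mm [[10.0, -0.1], [-12.1, 17.6], [-12.0, -18.0]]
jamb yaw from pair -15.897952764351931
single yaw from pair 4.442030525437875
scene single local mm [[11.4, -2.2], [-10.6, 15.6], [-10.2, -20.3]]
jamb yaw from pair -17.637255791579385
single yaw from pair 4.977956407385642
```

```bash
python3 - <<'E'
from h import *
t=cv2.imread('pics/top0.png'); s=cv2.imread('pics/scene0.png')
def hc(x,y,z,r=.003):
    a=np.linspace(0,2*np.pi,17); return np.c_[x+r*np.cos(a),y+r*np.sin(a),0*a+z]
holes=[hc(28,0,62),]
holes=[hc(.028,0,.062),hc(.050,.018,.062),hc(.050,-.018,.062)]
m=[circ(y,r,.068) for y in(-.03,-.017,.017,.03) for r in(.012,.007)]+holes+box(.015,.061,-.03,.03,.062,.062)[:1]+box(.016,.068,-.042,.042,.056,.056)[:1]
def ov(img,cam,p,x,y,w,h,k,off=(0,0)):
    o=cv2.resize(img[y:y+h,x:x+w],None,fx=k,fy=k,interpolation=cv2.INTER_CUBIC)
    for L in m:
        uv=(proj(cam,place(p,L))+off-[x,y]+.5)*k-.5
        cv2.polylines(o,[np.round(uv).astype(int)],False,(0,0,255),1,cv2.LINE_AA)
    return o
A=[.6240,.0632,np.radians(-16)]
cv2.imwrite('pics/At.png',ov(t,'top',A,266,142,44,36,18))
B=A
cv2.imwrite('pics/As.png',ov(s,'scene',A,228,184,44,26,18,(-.2,-.9)))
cv2.imwrite('pics/raws.png',cv2.resize(s[184:210,228:272],None,fx=18,fy=18,interpolation=cv2.INTER_CUBIC))
E
```

```text
(no output)
```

View pics/At.png

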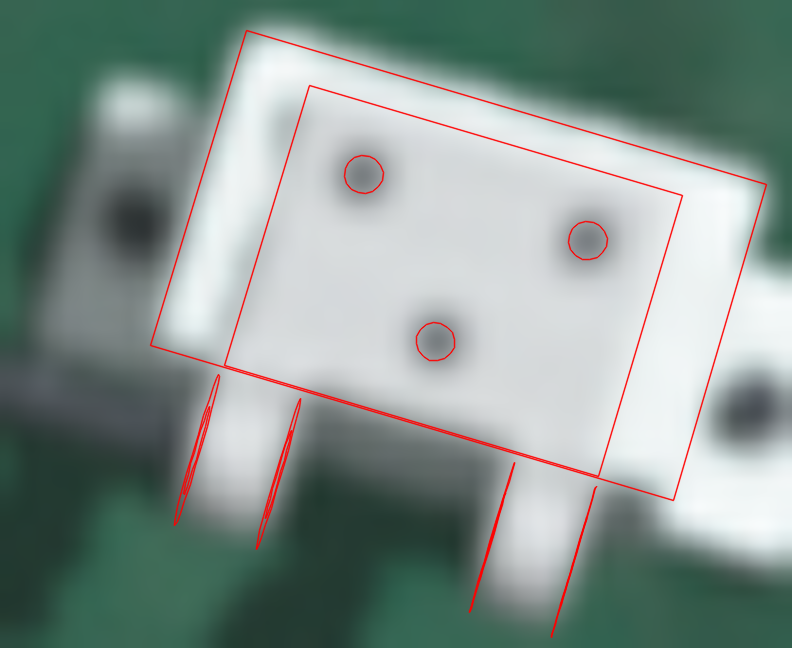

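View pics/As.png

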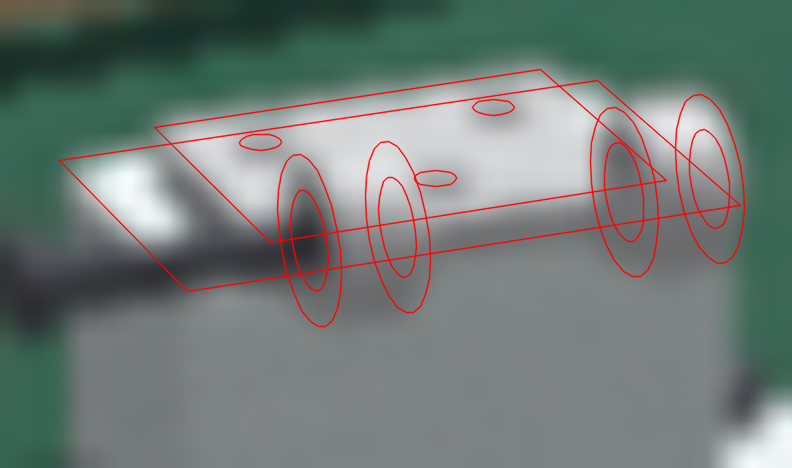

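View pics/raws.png

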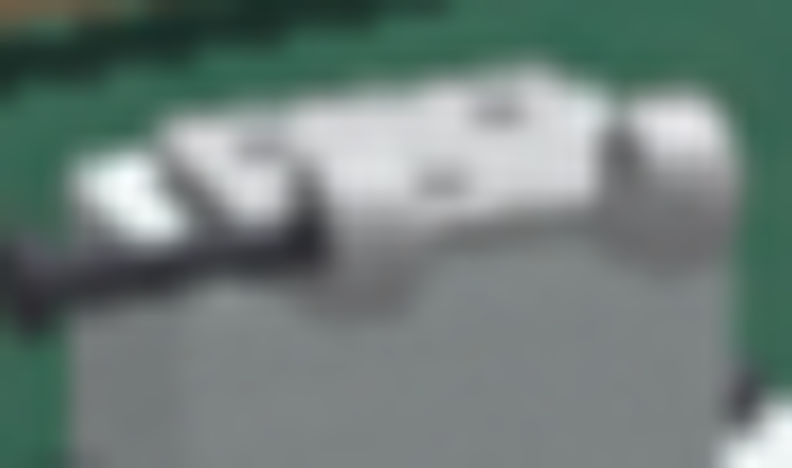

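Call:
carry_out:
  targets: "1 0 -0.0003 0 0 0 -0.2; 1 0.005 0 0 0 0 0; 1 0.005 0 0 0 0 0; 1 0.004 0 0 0 0 0; 1 0.004 0 0 0 0 0; 1 0.003 0 0 0 0 0; 1 0.0026 0 0 0 0 0; 1 0 0 0 0 0 0; 1 0 0 0 0 0 0; 1 0 0 0 0 0 0; 1 0 0 0 0 0 0"

```text
time_s: 12.18
eef_pos: [0.5932, 0.0716, 0.0648]
orientation: [-0.0, 0.99, -0.139, 0.0]
ft_force: [0.7, -0.4, -2.4]
opening: 0.0593
```

```bash
python3 st.py "[.594,.071,.0647]"; python3 look.py 7
```

```text
12.18 [0.5932 0.0716 0.0648] yaw -15.98 pitch -0.00 roll -0.00 F [ 0.7 -0.4 -2.4] op 0.0593
tool shift [0.001  0.0004 0.0001]
```

View pics/look7.png

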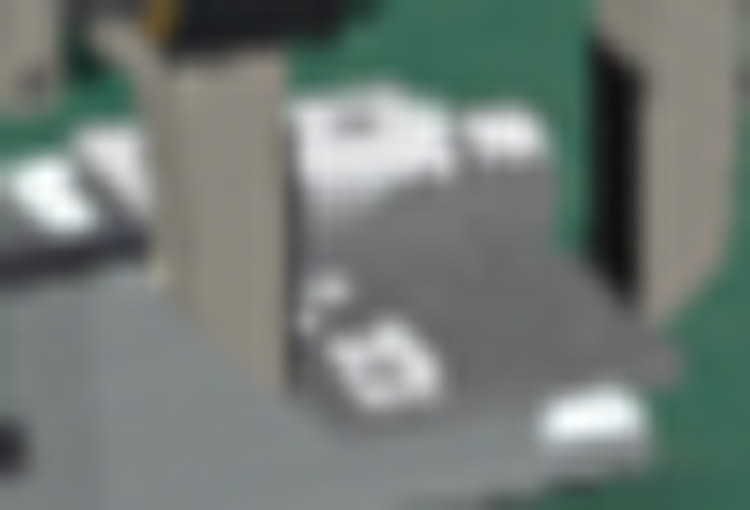

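View pics/lookov7.png

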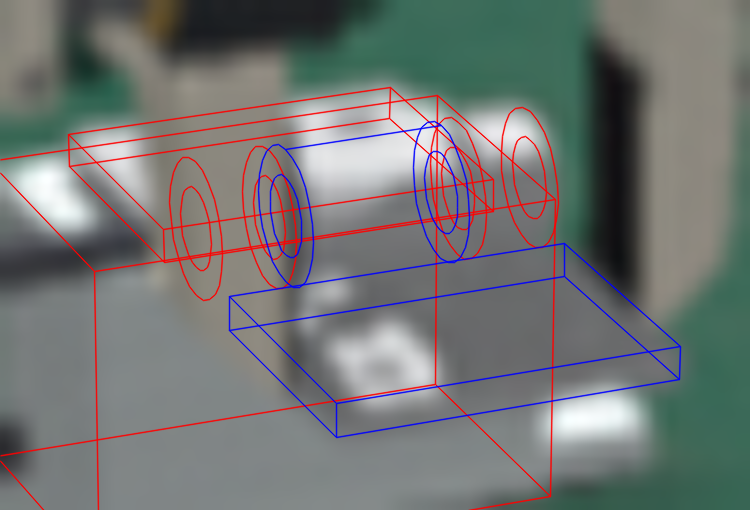

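Call:
carry_out:
  targets: "1 0 0.001 0 0 0 0; 1 0 0.001 0 0 0 0; 1 0 0 0 0 0 0; 1 0 0 0 0 0 0"

```text
time_s: 12.78
eef_pos: [0.5927, 0.0696, 0.0648]
orientation: [0.0, 0.99, -0.139, 0.0]
ft_force: [0.3, 0.6, -2.2]
opening: 0.059
```

Call:
carry_out:
  targets: "1 0 0.0005 0 0 0 0; 1 0 0 0 0 0 0; 1 0 0 0 0 0 0"

```text
time_s: 13.15
eef_pos: [0.5925, 0.0692, 0.0647]
orientation: [0.0, 0.99, -0.139, 0.0]
ft_force: [0.2, -0.7, -2.7]
opening: 0.0591
```

Call:
carry_out:
  targets: "1 0 0.0005 0 0 0 0; 1 0 0 0 0 0 0; 1 0 0 0 0 0 0"

```text
time_s: 13.52
eef_pos: [0.5924, 0.0687, 0.0648]
orientation: [-0.0, 0.99, -0.139, 0.0]
ft_force: [-1.4, -0.9, -2.3]
opening: 0.059
```

Call:
carry_out:
  targets: "1 0 0.0004 0 0 0 0; 1 0 0 0 0 0 0; 1 0 0 0 0 0 0"

```text
time_s: 13.9
eef_pos: [0.5923, 0.0683, 0.0648]
orientation: [0.0, 0.99, -0.139, 0.0]
ft_force: [-0.4, -0.2, -2.4]
opening: 0.0591
```

Call:
carry_out:
  targets: "1 0 0.0004 0 0 0 0; 1 0 0 0 0 0 0; 1 0 0 0 0 0 0"

```text
time_s: 14.28
eef_pos: [0.5922, 0.0681, 0.0647]
orientation: [-0.0, 0.99, -0.139, 0.0]
ft_force: [0.2, 0.9, -3.1]
opening: 0.059
```

Call:
carry_out:
  targets: "1 0 0.0003 0 0 0 0; 1 0 0 0 0 0 0; 1 0 0 0 0 0 0"

```text
time_s: 14.65
eef_pos: [0.5922, 0.068, 0.0648]
orientation: [-0.0, 0.99, -0.139, 0.0]
ft_force: [0.5, 1.5, -3.3]
opening: 0.059
```

Call:
carry_out:
  targets: "1 0 -0.002 0 0 0 0; 1 0 -0.0021 0 0 0 0; 1 0 -0.001 0 0 0 0; 1 0 -0.0008 0 0 0 0; 1 0 0 0 0 0 0; 1 0 0 0 0 0 0"

```text
time_s: 15.4
eef_pos: [0.5937, 0.0732, 0.0647]
orientation: [0.0, 0.99, -0.139, 0.0]
ft_force: [-0.3, 0.2, -2.2]
opening: 0.0587
```

Call:
carry_out:
  targets: "1 0 -0.0004 0 0 0 0; 1 0 0 0 0 0 0; 1 0 0 0 0 0 0"

```text
time_s: 15.78
eef_pos: [0.5939, 0.0736, 0.0648]
orientation: [0.0, 0.99, -0.139, 0.0]
ft_force: [-0.3, -0.3, -2.8]
opening: 0.0592
```

Call:
carry_out:
  targets: "1 0 -0.0004 0 0 0 0; 1 0 0 0 0 0 0; 1 0 0 0 0 0 0"

```text
time_s: 16.15
eef_pos: [0.5939, 0.0738, 0.0647]
orientation: [0.0, 0.99, -0.139, -0.0]
ft_force: [0.0, -0.5, -1.6]
opening: 0.0593
```

Call:
carry_out:
  targets: "1 0 -0.0004 0 0 0 0; 1 0 0 0 0 0 0; 1 0 0 0 0 0 0"

```text
time_s: 16.52
eef_pos: [0.5939, 0.0739, 0.0647]
orientation: [0.0, 0.99, -0.139, -0.0]
ft_force: [-0.8, -2.4, -1.0]
opening: 0.0593
```

Call:
carry_out:
  targets: "1 0 0.0018 0 0 0 0; 1 0 0.0018 0 0 0 0; 1 0.0015 0 0 0 0 0; 1 0.0015 0 0 0 0 0; 1 0 0 0 0 0 0; 1 0 0 0 0 0 0"

```text
time_s: 17.27
eef_pos: [0.5959, 0.0703, 0.0647]
orientation: [-0.0, 0.99, -0.139, -0.0]
ft_force: [0.2, -0.8, -2.7]
opening: 0.0593
```

```bash
python3 st.py "[.594,.071,.0647]"
```

```text
17.27 [0.5959 0.0703 0.0647] yaw -15.97 pitch 0.00 roll -0.01 F [ 0.2 -0.8 -2.7] op 0.0593
tool shift [-0.0021 -0.0002  0.    ]
```

Call:
carry_out:
  targets: "1 0.0005 0 0 0 0 0; 1 0 0 0 0 0 0; 1 0 0 0 0 0 0"

```text
time_s: 17.65
eef_pos: [0.5964, 0.07, 0.0647]
orientation: [-0.0, 0.99, -0.139, 0.0]
ft_force: [0.3, -0.6, -2.2]
opening: 0.059
```

Call:
carry_out:
  targets: "1 0.0005 0 0 0 0 0; 1 0 0 0 0 0 0; 1 0 0 0 0 0 0"

```text
time_s: 18.02
eef_pos: [0.5969, 0.0698, 0.0647]
orientation: [0.0, 0.99, -0.139, 0.0]
ft_force: [0.4, 0.7, -2.9]
opening: 0.0588
```

Four millimetres in from the entry pose with no contact yet. I'll continue in small steps.

Call:
carry_out:
  targets: "1 0.0005 0 0 0 0 0; 1 0 0 0 0 0 0; 1 0 0 0 0 0 0"

```text
time_s: 18.4
eef_pos: [0.5974, 0.0697, 0.0647]
orientation: [0.0, 0.99, -0.139, -0.0]
ft_force: [-0.3, -0.5, -2.5]
opening: 0.0594
```

Call:
carry_out:
  targets: "1 0.0004 0 0 0 0 0; 1 0 0 0 0 0 0; 1 0 0 0 0 0 0"

```text
time_s: 18.77
eef_pos: [0.5978, 0.0696, 0.0647]
orientation: [0.0, 0.99, -0.139, 0.0]
ft_force: [-0.2, -0.4, -2.5]
opening: 0.0591
```

Call:
carry_out:
  targets: "1 0.0004 0 0 0 0 0; 1 0 0 0 0 0 0; 1 0 0 0 0 0 0"

```text
time_s: 19.15
eef_pos: [0.5982, 0.0695, 0.0647]
orientation: [-0.0, 0.99, -0.139, 0.0]
ft_force: [-0.1, -0.0, -3.7]
opening: 0.0589
```

Call:
carry_out:
  targets: "1 0.0004 0 0 0 0 0; 1 0 0 0 0 0 0; 1 0 0 0 0 0 0"

```text
time_s: 19.52
eef_pos: [0.5985, 0.0694, 0.0647]
orientation: [0.0, 0.99, -0.139, 0.0]
ft_force: [-0.8, 0.3, -1.8]
opening: 0.059
```

Call:
carry_out:
  targets: "1 0.0004 0 0 0 0 0; 1 0 0 0 0 0 0; 1 0 0 0 0 0 0"

```text
time_s: 19.9
eef_pos: [0.5987, 0.0694, 0.0647]
orientation: [0.0, 0.99, -0.139, -0.0]
ft_force: [-0.3, 0.1, -1.9]
opening: 0.0589
```

```bash
python3 st.py "[.594,.071,.0647]"; python3 look.py 8
```

```text
19.9 [0.5987 0.0694 0.0647] yaw -15.98 pitch 0.02 roll 0.00 F [-0.3  0.1 -1.9] op 0.0589
tool shift [-0.005  -0.0003 -0.    ]
```

View pics/lookov8.png

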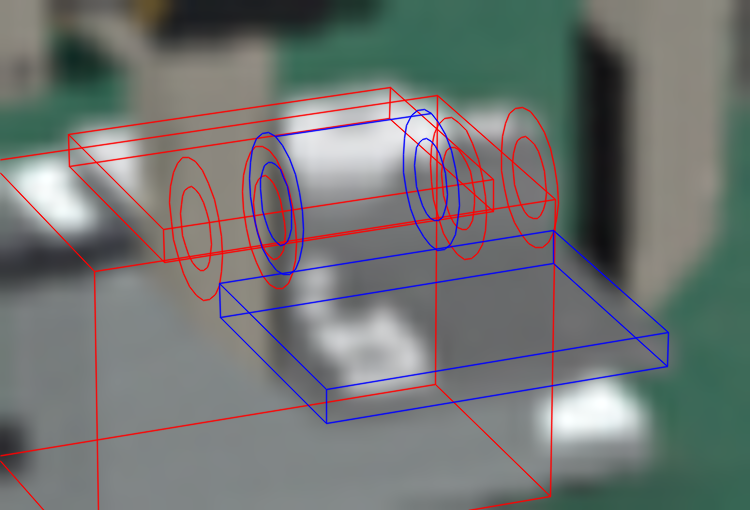

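Call:
carry_out:
  targets: "1 0.0004 0 0 0 0 0; 1 0 0 0 0 0 0; 1 0 0 0 0 0 0"

```text
time_s: 20.38
eef_pos: [0.5989, 0.0693, 0.0646]
orientation: [0.0, 0.99, -0.139, -0.0]
ft_force: [-2.4, 1.0, -1.8]
opening: 0.0588
```

Call:
carry_out:
  targets: "1 0.0004 0 0 0 0 0; 1 0 0 0 0 0 0; 1 0 0 0 0 0 0"

```text
time_s: 20.75
eef_pos: [0.5991, 0.0692, 0.0646]
orientation: [0.0, 0.99, -0.139, -0.001]
ft_force: [-4.5, 1.6, -2.4]
opening: 0.0588
```

Call:
carry_out:
  targets: "1 -0.0027 0 0 0 0 0; 1 -0.0027 0 0 0 0 0; 1 0 0 0 0 0 0; 1 0 0 0 0 0 0; 1 0 0 0 0 0 0"

```text
time_s: 21.38
eef_pos: [0.5948, 0.0705, 0.0648]
orientation: [-0.0, 0.99, -0.139, 0.0]
ft_force: [-0.1, 0.2, -1.9]
opening: 0.0591
```

```bash
python3 st.py "[.5941,.0707,.0647]"; python3 look.py 9; python3 - <<'E'
from ov import *
s6=cv2.imread('pics/scene6.png');s0=cv2.imread('pics/scene0.png')
lp=leafpose([.5703,.0778,.0648],-16.17)
off=np.array([0,-.7])
cv2.imwrite('pics/z6.png',np.hstack([ov(s6,[],252,194,32,26,12,off),ov(s6,[(lp,leafm(),(255,0,0))],252,194,32,26,12,off)]))
lp=leafpose([.4735,.1849,.0087],4.4)
cv2.imwrite('pics/z0.png',np.hstack([ov(s0,[],238,240,38,30,10,off),ov(s0,[(lp,leafm(),(255,0,0))],238,240,38,30,10,off)]))
E
```

```text
21.38 [0.5948 0.0705 0.0648] yaw -15.99 pitch -0.03 roll -0.01 F [-0.1  0.2 -1.9] op 0.0591
tool shift [-0.0007 -0.      0.0001]
```

View pics/z6.png

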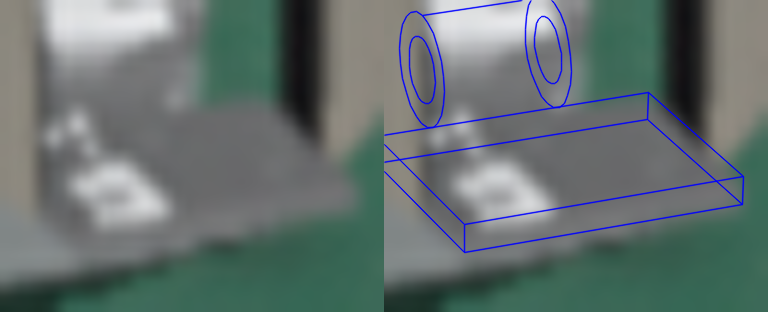

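View pics/z0.png

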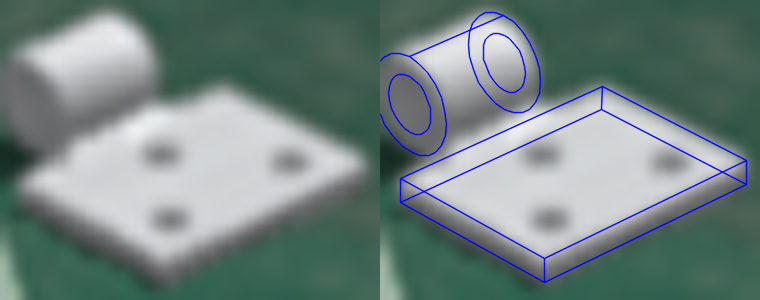

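View pics/look9.png

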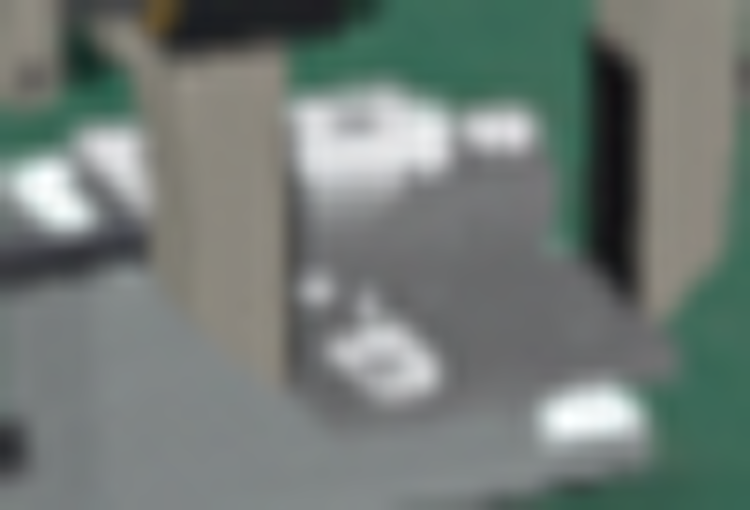

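Call:
carry_out:
  targets: "1 -0.005 0 0 0 0 0; 1 -0.01 0 0 0 0 0; 1 -0.015 0 0 0 0 0; 1 -0.015 0 0 0 0 0; 1 0 0 0.015 0 0 0; 1 0 0 0.018 0 0 0; 1 0 0 0.013 0 0 0; 1 0 0 0.007 0 0 0; 1 0 0 0 0 0 0; 1 0 0 0 0 0 0; 1 0 0 0 0 0 0"

```text
time_s: 22.85
eef_pos: [0.5518, 0.0831, 0.0123]
orientation: [-0.0, 0.99, -0.139, 0.001]
ft_force: [-0.9, -0.5, -2.7]
opening: 0.059
```

Call:
carry_out:
  targets: "1 0 0 0.0012 0 0 0; 1 0 0 0 0 0 0; 1 0 0 0 0 0 0"

```text
time_s: 23.22
eef_pos: [0.5513, 0.0829, 0.0106]
orientation: [-0.0, 0.99, -0.139, 0.0]
ft_force: [0.3, 0.0, -2.1]
opening: 0.059
```

Call:
carry_out:
  targets: "1 0 0 0.0005 0 0 0; 1 0 0 0 0 0 0; 1 0 0 0 0 0 0"

```text
time_s: 23.6
eef_pos: [0.5512, 0.083, 0.01]
orientation: [0.0, 0.99, -0.139, -0.0]
ft_force: [0.2, 0.9, -2.5]
opening: 0.0586
```

Call:
carry_out:
  targets: "1 0 0 0.0005 0 0 0; 1 0 0 0 0 0 0; 1 0 0 0 0 0 0"

```text
time_s: 23.98
eef_pos: [0.5513, 0.083, 0.0095]
orientation: [-0.0, 0.99, -0.139, 0.0]
ft_force: [-1.0, 1.4, -2.5]
opening: 0.0588
```

Call:
carry_out:
  targets: "1 0 0 0.0004 0 0 0; 1 0 0 0 0 0 0; 1 0 0 0 0 0 0"

```text
time_s: 24.35
eef_pos: [0.5512, 0.083, 0.0091]
orientation: [-0.0, 0.99, -0.139, 0.0]
ft_force: [-0.6, -0.3, -2.4]
opening: 0.0589
```

Call:
carry_out:
  targets: "1 0 0 0.0004 0 0 0; 1 0 0 0 0 0 0; 1 0 0 0 0 0 0"

```text
time_s: 24.72
eef_pos: [0.5513, 0.0829, 0.0088]
orientation: [0.0, 0.99, -0.139, 0.0]
ft_force: [0.6, -0.5, -0.9]
opening: 0.0591
```

Call:
carry_out:
  targets: "1 0 0 -0.01 0 0 0; 1 0 0 -0.018 0 0 0; 1 0 0 -0.018 0 0 0; 1 0 0 -0.01 0 0 0; 1 0 0 0 0 0 0; 1 0 0 0 0 0 0; 1 0 0 0 0 0 0"

```text
time_s: 25.6
eef_pos: [0.5507, 0.0829, 0.0641]
orientation: [0.0, 0.99, -0.139, -0.001]
ft_force: [0.2, -0.6, -2.9]
opening: 0.0589
```

```bash
python3 st.py "[.5940,.0707,.0647]"
```

```text
25.6 [0.5507 0.0829 0.0641] yaw -15.98 pitch 0.06 roll 0.03 F [ 0.2 -0.6 -2.9] op 0.0589
tool shift [ 0.045  -0.0002 -0.0006]
```

Call:
carry_out:
  targets: "1 0.008 0 -0.0005 0 0 0; 1 0.01 0 0 0 0 0; 1 0.008 0 0 0 0 0; 1 0.006 0 0 0 0 0; 1 0.005 0 0 0 0 0; 1 0.004 0 0 0 0 0; 1 0.0032 0 0 0 0 0; 1 0 0 0 0 0 0; 1 0 0 0 0 0 0; 1 0 0 0 0 0 0; 1 0 0 0 0 0 0"

```text
time_s: 26.98
eef_pos: [0.5936, 0.0708, 0.0652]
orientation: [0.0, 0.99, -0.139, -0.0]
ft_force: [-0.5, -0.0, -2.5]
opening: 0.0592
```

```bash
python3 st.py "[.5940,.0707,.0647]"
```

```text
26.98 [0.5936 0.0708 0.0652] yaw -15.98 pitch 0.00 roll 0.00 F [-0.5 -0.  -2.5] op 0.0592
tool shift [0.0004 0.     0.0005]
```

Call:
carry_out:
  targets: "1 0.0004 0 0.0004 0 0 0; 1 0 0 0 0 0 0; 1 0 0 0 0 0 0; 1 0 0 0 0 0 0; 1 0 0 0 0 0 0"

```text
time_s: 27.6
eef_pos: [0.5941, 0.0707, 0.0649]
orientation: [-0.0, 0.99, -0.139, 0.0]
ft_force: [-1.0, 0.2, -2.6]
opening: 0.0589
```

```bash
python3 st.py "[.5940,.0707,.0647]"; python3 look.py 10; python3 st.py
```

```text
27.6 [0.5941 0.0707 0.0649] yaw -15.98 pitch -0.00 roll -0.00 F [-1.   0.2 -2.6] op 0.0589
tool shift [-0.0001  0.      0.0002]
27.7 [0.5941 0.0707 0.0648] yaw -15.98 pitch -0.00 roll 0.00 F [-0.1 -0.5 -2.4] op 0.0588
```

View pics/scene10.png

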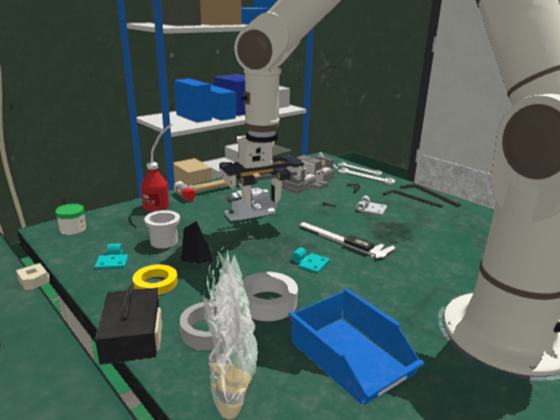

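View pics/look10.png

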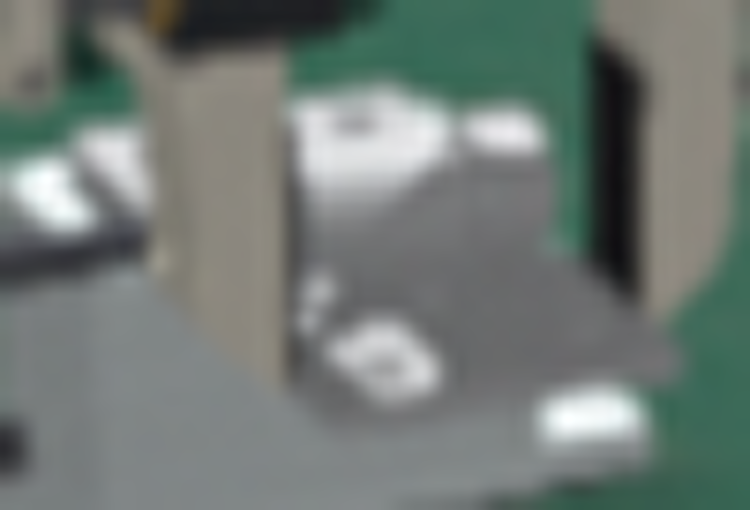

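The scene view shows the loose knuckle at about (255,190), seated in line beside the fixed one at about (265,190). The pair leaf and the bush have not moved, and the wrist reads only the leaf's weight.

```bash
python3 -c "
from station import bot
print(bot.job_done())"; python3 st.py
```

```text
the job is handed in; nothing more can be done
None
the job is handed in; nothing more can be done
```

The steel leaf with the single knuckle is held level in the gap between the fixed knuckles, and I handed the job in at about 27.7 s of the 45 s limit.

**How I positioned it:**
- **Across the gap:** I touched both fixed knuckles very lightly, at 2.5 N or less. The free travel was about 5.7 mm against 6 mm by the drawing, and I centred the leaf between the touches.
- **In depth:** I touched once towards the block, at under 5 N, and backed off the 4.6 mm that the drawing gives.
- **Height:** I touched the bench with the held leaf. It met at the same tool height as when I picked it up, within about 0.2 mm, so it had not sagged in the grip.

**Last checks:**
- The tool stood within 0.1 mm of the target, still and level (pitch and roll 0.00°).
- The wrist read only the leaf's weight, so nothing was leaning on the block.
- In the last scene picture the pair leaf and the bush were where they started.

**What disagreed or stayed unchecked:**
- **Depth:** the fixed leaf's screw holes in the top view put the hole axis about 2 mm nearer the robot than the touch did. The block's edges agreed with the touch, so I went with the touch.
- **Yaw:** the picture estimates of the jamb's yaw ranged mostly from -15.8° to -16.4°, and I used -16.0°.
- **Holes in line:** I could not look through the holes, because the arm hid the joint from the top camera. That rests on the touches, the given sizes and the scene view.

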